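# Square a profile frame by comparing its two diagonals with a slide rule

### The arm

A 6-joint arm with a two-finger parallel gripper is mounted at the origin on a cart in front of the work surface, level with it; the furniture and walls round the work are solid. World frame = base frame: x ahead of the robot, y to its left, z up, the work surface at z = 0. Lengths are in mm, angles in rad, forces in N, time in s.
With the tool pointing down it reaches from about 325 to 900 mm from the base axis. Payload 6.1 kg.
Tool frame: the origin (TCP) lies midway between the tips of the shut fingers; the grasp point (between the pads) lies 19 mm behind it (r.pinch_z is the distance from the TCP to the grasp point, in mm); z points along the fingers, y is the direction in which the jaws open and shut (so a half turn about z gives the same grasp; the last joint's range is limited). The gripper opens to 85 mm and grips with 20 to 120 N. Pads are 22 mm wide; open, the fingers measure 114 mm over their backs; the gripper's body (76 mm by 85 mm) begins 54 mm behind the grasp point. The pads swing forward as they close: fully open they stand 13 mm farther back than shut.
Start: joints at [-1.252, 0.22, 1.526, -0, 1.395, -0.126], TCP at [268.915, -564.181, 231.3] pointing down, gripper open.
Joint ranges: [-2.98, 2.98], [-0.91, 2.08], [0.09, 2.57], [-1.24, 4.39], [0.2, 2.65], [-2.68, 2.68]. Speed limits (rad/s): [2.57, 2.57, 3.01, 3.14, 3.14, 3.14].

### API

Orientations are given as a unit quaternion [x, y, z, w].
In Python, from workcell import r, eyes, job gives the robot as it stands.
- The arm moves only by the tool move_arm, never from a script. Its argument "moves" is a list of rows, each an object with "rot": the turn, a rotation vector about the tool's x, y, z in degrees, a list of three; "linear": the shift along the tool's x, y, z in m, a list of three; "grip": the opening, from 0 (shut) to 1 (fully open). A call has 1 to 12 rows; each row shifts and turns the commanded pose from where the row before left it, along the tool's axes as they then stand; what a row does not reach is not made up. A row lasts 1/8 s, in which the tool goes at most 62.5 mm and 10.7 degrees, less where a joint would pass 70% of its speed; a pose out of reach is approached as far as the arm can. A call with a gripper value outside its range is refused whole. The fingers move at their own pace and stop on an object; "force" is the grip in N (left out, the last holds). Time passes only in rows, so rows that do not move let the fingers close. It gives the time, the measured TCP pose, the force and the opening at its end, in the units of the state.
- r.observe(): the state, without advancing time (a new reading comes with each control period).
- eyes.read_camera(name): name is "scene" or "top"; returns (picture, depth): 400x640x3 uint8, red, green, blue; 400x640 float32, mm along the optical axis (not along the pixel's ray), 0 where there is no reading.
- eyes.camera_params(name): a dict with "fx", "fy", "cx", "cy" (pixels), "rvec" (rotation vector, rad) and "tvec" (3), from world to camera coordinates, as OpenCV has them. Camera axes: x right, y down, z forward; pixel columns grow to the right and rows downward; lengths in mm; the calibration is good to about 2 mm. A picture is of the moment at which its call begins. camera_params takes no time and is no camera call.
- job.job_done(): hands the job in, once; it reports no verdict.
The state is a dict: "t": time; "joints": joint angles; "joint_vel": joint speeds; "effort": joint torques, N m; "tcp_pos": TCP position; "tool_rot": TCP orientation; "force": force on the tool from outside, world axes, zero at the start; "wrist_torque": the same for the moment, N m; "width": finger opening in mm.
Only numpy, scipy, OpenCV 4.12 (cv2) and the standard library are available. Lean on these libraries where they do the work, as an engineer would, in place of code of your own. Each camera call takes 0.05 s, during which the arm holds its last target.

### The job

Check the loosely bolted aluminium frame for squareness: with the slide rule that lies in it, first gauge the diagonal it lies along, then the other one, each time with the butt home in one inside corner and the tongue slid out until it lightly touches the opposite corner, without racking the frame. Then rack the frame by pushing its loose near rail sideways until both diagonals are equal, and leave the rule lying across the second diagonal with butt and tongue again touching both corners. Do not press the rule hard against the frame and do not disturb the other things on the bench.

Things in the scene. Friction and masses are not known exactly. Their poses are not given: they have to be found in the camera images.
- frame: frame of aluminium profile rails (20 mm wide, 16 high; corner plates to 22 mm) round an opening of 160 (y) x 120 mm (x) when square, 200 mm across each diagonal. Origin: bench height, centre of the square opening; x from near rail to back rail, y left. Back rail bolted to a grey base plate, fixed; side rails pivot at its inside corners and carry the near rail: it racks as a parallelogram
- corner_back_left (a point): inside corner of the opening, back left (fixed), 8 mm above the bench
- corner_back_right (a point): inside corner of the opening, back right (fixed), 8 mm above the bench
- corner_near_left (a point): inside corner of the opening, near left, moves with the near rail, 8 mm above the bench. Racked by up to 0.11 rad either way at the start (near rail shifted up to 13 mm along the frame's y); by chance it may be square already
- corner_near_right (a point): inside corner of the opening, near right, moves with the near rail, 8 mm above the bench. The frame stays where it is left, without spring-back
- near_end_left (a point): middle of the flat left end face of the near rail (20 wide, 16 high), 8 mm above the bench; pushing here towards the frame's -y racks the frame: stiff corners, about 14 N here (or 18 N along a diagonal from inside) start it moving
- near_end_right (a point): middle of the flat right end face of the near rail, 8 mm above the bench; pushing here towards the frame's +y racks it the other way, about 14 N
- rule: loose slide rule (0.4 kg), 155 mm long shut: aluminium channel 24 mm wide, 11 high, with a round-nosed steel butt at its -x end and a brass tongue sliding out at its +x end. Origin: underside, half-way along the shut rule; x from butt to tongue, z up. Starts in the opening, roughly along the diagonal from back left (butt) to near right. Length butt to tip = 155 mm + joint tongue
- rule_head (a point): centre of the black ribbed readout head on the rule's body, the place to grasp: 34 mm along the rule, 22 across, from 11 to 42 mm above the underside; this point is 30 mm above the underside, on the centre line, 47 mm from the butt's end
- rule_butt (a point): outermost point of the polished round butt (8 mm wide, 2 to 14 mm high), 8 mm above the underside; home in an inside corner it is about 2 mm from the corner point. It starts some 7 to 15 mm short of the back left corner
- tongue_tip (a point): outermost point of the tongue's polished round nose (8 mm wide), 8 mm above the underside; it slides along a rail into the corner when pressed with some 5 N; when it touches in an inside corner it is about 2 mm from the corner point
- saddle (a point): middle of the finger slot of the tongue's thumb saddle, 30 mm above the underside: two upright plates (18 mm across, 14 to 42 mm high) 48 mm apart along the rule, this point half-way. Closed fingers in the slot push the tongue out (+x of the rule) or back in; once shut, pushing further back moves the whole rule towards its butt. Shut, it lies 52 mm from rule_head
- tongue (a joint): how far the tongue is out, m: 0 shut to 0.070 fully out; about 0.5 N friction (the rule itself takes 1 to 2 N to slide on the bench), stays where it is left; some 0.03 to 0.05 when spanning a diagonal. Fingers pressed on a saddle plate with some 5 N, butt home, also swing the whole rule about its butt when moved sideways
- spool: solder spool, blue flanges, 76 mm wide, 49 mm high, bystander
- hex_keys: hex key set in a red holder, 62 x 14 x 52 mm, bystander
- tape: roll of amber tape, 63 mm wide, 12 mm high, bystander
- oil: yellow oil bottle with a black and white nozzle, 28 mm wide, 78 mm high, bystander

How it is judged:
By the outcome, as a careful person would: the job done as asked, in the order asked, and still so for the second after the job is handed in, with the robot touching nothing.
It also fails if it takes over 72 s, if anything falls off the work surface, if the arm or the gripper's body presses on something with over 40 N, if the wrist force passes 120 N, or if a joint passes its speed limit or range.

## Working session

There is one attempt and no reset: what is moved stays moved. The work goes in short steps, Python scripts to look and compute and a tool call to move; the robot and the scene stay as the last step left them, time stands still between calls to the robot, and variables do not carry over. Pictures are saved under pics/ and viewed, and the job is handed in when it is done.

Besides the shell and the picture viewer there is one more tool, called after "Request:" by a JSON object that holds its "api" and its "payload", one argument or row to a line. move_arm: Moves the arm, as the interface text tells. Its arguments: {"type":"object","properties":{"moves":{"type":"array"},"force":{"type":"number"}},"required":["moves"]}

```bash
ls; mkdir -p pics; cat > h.py <<'E'
import numpy as np, cv2
from workcell import r, eyes, job
def cam(n):
    p=eyes.camera_params(n); K=np.array([[p['fx'],0,p['cx']],[0,p['fy'],p['cy']],[0,0,1.]])
    R=cv2.Rodrigues(np.array(p['rvec'],float))[0]; t=np.array(p['tvec'],float).ravel(); return K,R,t
def ray(n,u,v,z):
    K,R,t=cam(n); d=R.T@np.linalg.inv(K)@np.array([u,v,1.]); c=-R.T@t
    return c+d*(z-c[2])/d[2]
def proj(n,P):
    K,R,t=cam(n); q=K@(R@np.asarray(P,float)+t); return q[:2]/q[2]
def snap(n,tag):
    im,d=eyes.read_camera(n); cv2.imwrite(f'pics/{tag}.png',im[:,:,::-1]); np.save(f'pics/{tag}.npy',d); return im,d
E
python3 - <<'E'
from h import *
o=r.observe(); print(o, r.pinch_z)
for n in('scene','top'):
    snap(n,n+'0'); K,R,t=cam(n); print(n,K.round(1).tolist(),(-R.T@t).round(1),R.round(3).tolist())
E
```

```text
pics
{'t': 0.0, 'joints': array([-1.25213660e+00,  2.21255274e-01,  1.52761896e+00,  2.37993582e-05,
        1.39469513e+00, -1.26097964e-01]), 'joint_vel': array([-8.24650035e-04, -3.02226227e-05, -6.86913998e-05, -1.71283952e-04,
       -3.27839743e-04,  1.03159837e-04]), 'effort': array([ 6.60730052e-05, -4.96903610e+01, -3.89392197e+01, -7.25981340e-05,
        1.11630518e-02, -1.80309058e-05]), 'tcp_pos': array([ 268.71227441, -563.61251794,  230.17703351]), 'tool_rot': array([ 9.75375540e-01,  2.20548361e-01, -8.33533038e-05, -9.84902429e-04]), 'force': array([ 0.44000387,  0.20211809, -0.22916332]), 'wrist_torque': array([-0.02501283, -0.06466185,  0.0170053 ]), 'width': 85.35652328858612} 18.700000000000003
scene [[385.3, 0.0, 323.7], [0.0, 385.3, 198.0], [0.0, 0.0, 1.0]] [ -98.3 -599.2  544.3] [[0.728, -0.685, 0.021], [-0.313, -0.361, -0.878], [0.61, 0.633, -0.477]]
top [[383.6, 0.0, 322.5], [0.0, 383.6, 197.5], [0.0, 0.0, 1.0]] [479.2  71.  973.9] [[-0.009, -1.0, 0.021], [-0.994, 0.007, -0.106], [0.106, -0.022, -0.994]]
```

View pics/scene0.png

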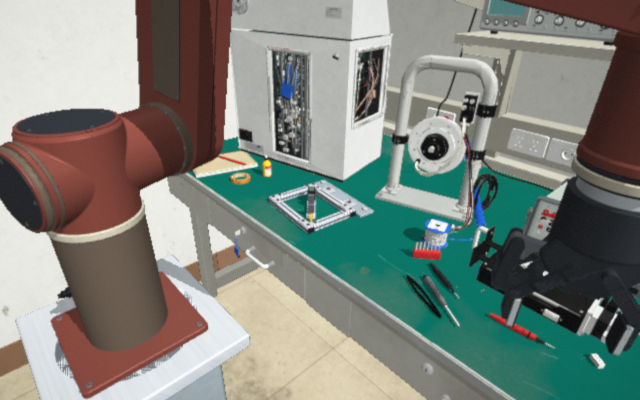

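View pics/top0.png

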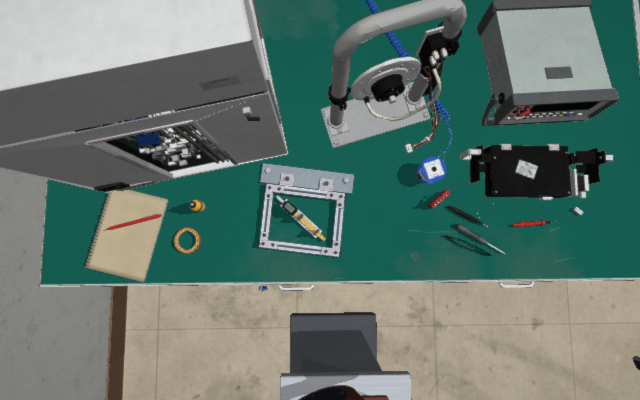

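The top view shows the frame at about px (262–352, 168–255), with the rule from about (278,197) to (325,240). I'll enlarge it.

```bash
python3 - <<'E'
import cv2
a=cv2.imread('pics/top0.png')[155:265,245:365]; cv2.imwrite('pics/top0z.png',cv2.resize(a,None,fx=5.4,fy=5.4,interpolation=cv2.INTER_CUBIC))
a=cv2.imread('pics/scene0.png')[175:240,255:385]; cv2.imwrite('pics/scene0z.png',cv2.resize(a,None,fx=6,fy=6,interpolation=cv2.INTER_CUBIC))
E
```

```text
(no output)
```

View pics/top0z.png

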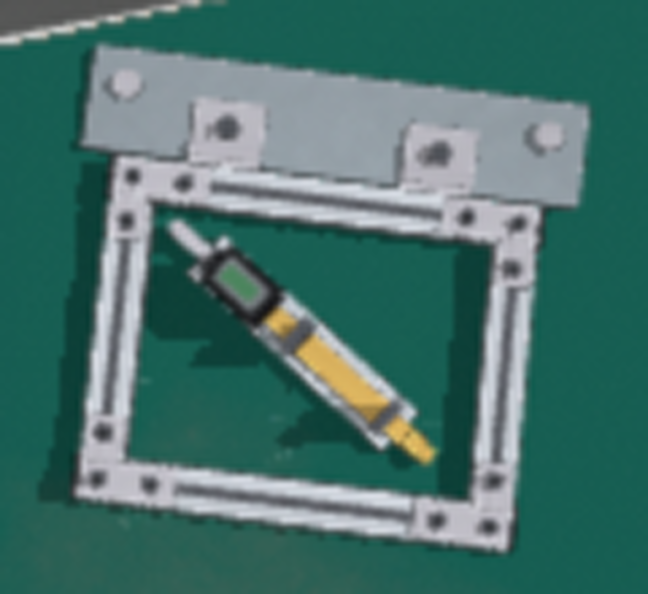

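View pics/scene0z.png

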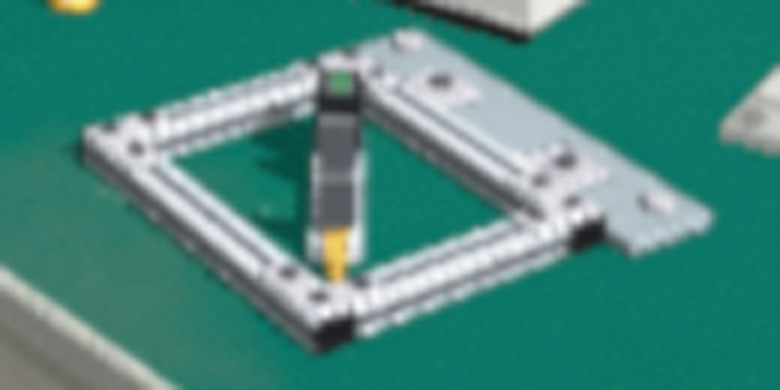

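The zoomed top view shows inside corners near zoom px (150,200), (495,240), (470,500) and (125,465). The butt tip is at about (172,222) and the tongue tip at about (430,460). The frame is visibly racked, with the side rails leaning. Next I'll fit the edges to sub-pixel accuracy.

```bash
cat >> h.py <<'E'
def edgepts(im,n,Pa,Pb,z,half=9,N=60,trim=0.14,thr=None):
    """sample along world segment Pa->Pb (xy) at height z; across profile on red channel, subpixel crossing dark->bright; returns world pts"""
    g=cv2.GaussianBlur(im[:,:,0].astype(np.float32),(3,3),0.6)
    Pa,Pb=np.array(Pa[:2]),np.array(Pb[:2]); d=(Pb-Pa)/np.linalg.norm(Pb-Pa); nrm=np.array([-d[1],d[0]]) 
    out=[]
    for s in np.linspace(trim,1-trim,N):
        o=Pa+s*(Pb-Pa); ts=np.arange(-half,half+.01,0.25)
        uv=np.array([proj(n,[*(o+t*nrm),z]) for t in ts],np.float32)
        p=cv2.remap(g,uv[None,:,0],uv[None,:,1],cv2.INTER_LINEAR)[0]
        lo,hi=p.min(),p.max(); th=0.5*(lo+hi) if thr is None else thr
        c=np.where((p[:-1]<th)!=(p[1:]<th))[0]
        if len(c)==0: continue
        k=c[np.argmin(abs(ts[c]))]; t=ts[k]+0.25*(th-p[k])/(p[k+1]-p[k]); out.append(o+t*nrm)
    out=np.array(out); 
    v=cv2.fitLine(out.astype(np.float32),cv2.DIST_HUBER,0,0.01,0.01).ravel()
    res=(out-v[2:])@np.array([-v[1],v[0]])
    return v,np.median(abs(res)),len(out)
def isect(a,b):
    A=np.array([[a[0],-b[0]],[a[1],-b[1]]]); s=np.linalg.solve(A,b[2:]-a[2:]); return a[2:]+s[0]*a[:2]
def frame(im,n,C,z=16,**k):
    """C: inside corners guess BL,BR,NR,NL"""
    L=[edgepts(im,n,C[i],C[(i+1)%4],z,**k) for i in range(4)]
    l=[x[0] for x in L]
    P=[isect(l[3],l[0]),isect(l[0],l[1]),isect(l[1],l[2]),isect(l[2],l[3])]
    return np.array(P),[(round(float(x[1]),2),x[2]) for x in L],l
def report(P):
    BL,BR,NR,NL=P
    print('BL,BR,NR,NL',P.round(1).tolist())
    print('sides',[round(float(np.linalg.norm(P[i]-P[(i+1)%4])),1) for i in range(4)],'d1',np.linalg.norm(BL-NR).round(1),'d2',np.linalg.norm(BR-NL).round(1))
E
cat > m.py <<'E'
from h import *
import sys
im=cv2.imread('pics/top0.png')[:,:,::-1]
q=[(150,200),(495,240),(470,500),(125,465)]
z2=lambda p:(245+(p[0]+.5)/5.4-.5,155+(p[1]+.5)/5.4-.5)
C=[ray('top',*z2(p),16)[:2] for p in q]
print(np.round(C,1).tolist())
for z in (16,):
  P,s,l=frame(im,'top',C,z); P,s,l=frame(im,'top',P,z); print(s); report(P)
yh=(P[0]-P[1])/np.linalg.norm(P[0]-P[1]); xh=np.array([yh[1],-yh[0]])
print('frame y axis deg',np.degrees(np.arctan2(-yh[0],yh[1])), 'near shift',(P[3]-P[0])@yh,(P[2]-P[1])@yh,'depth',(P[3]-P[0])@xh)
for nm,p,z in(('butt',(172,222),12),('tip',(430,460),12),('head',(240,282),42),('plate1',(297,335),42),('plate2',(385,412),42)):
    print(nm,ray('top',*z2(p),z).round(1))
d=np.load('pics/top0.npy')
for nm,p in(('headdepth',(240,282)),('plate1',(297,335)),('plate2',(385,412)),('rail',(100,350)),('tip',(430,460)),('bench',(250,400))):
    u,v=z2(p); D=d[int(round(v)),int(round(u))]; K,R,t=cam('top'); print(nm,D,(R.T@(np.linalg.inv(K)@np.array([u,v,1])*D-t)).round(1))
E
python3 m.py
```

```text
[[597.4, 175.4], [577.6, 15.2], [457.7, 28.2], [475.1, 186.2]]Traceback (most recent call last):
  File "m.py", line 9, in <module>
    P,s,l=frame(im,'top',C,z); P,s,l=frame(im,'top',P,z); print(s); report(P)
          ~~~~~^^^^^^^^^^^^^^
  File "h.py", line 34, in frame
    L=[edgepts(im,n,C[i],C[(i+1)%4],z,**k) for i in range(4)]
       ~~~~~~~^^^^^^^^^^^^^^^^^^^^^^^^^^^^
  File "h.py", line 20, in edgepts
    uv=np.array([proj(n,[*(o+t*nrm),z]) for t in ts],np.float32)
                 ~~~~^^^^^^^^^^^^^^^^^^
  File "h.py", line 10, in proj
    K,R,t=cam(n); q=K@(R@np.asarray(P,float)+t); return q[:2]/q[2]
          ~~~^^^
  File "h.py", line 4, in cam
    p=eyes.camera_params(n); K=np.array([[p['fx'],0,p['cx']],[0,p['fy'],p['cy']],[0,0,1.]])
ValueError: time passes only in moves, steps and waits
```

```bash
python3 - <<'E'
s=open('h.py').read()
s=s.replace("def cam(n):\n    p=eyes","import functools\n@functools.lru_cache(None)\ndef cam(n):\n    p=eyes")
open('h.py','w').write(s)
E
python3 m.py
```

```text
[[597.4, 175.4], [577.6, 15.2], [457.7, 28.2], [475.1, 186.2]]
[(0.18, 60), (0.17, 60), (0.21, 60), (0.15, 60)]
BL,BR,NR,NL [[596.5999755859375, 173.5], [575.7999877929688, 15.899999618530273], [457.29998779296875, 28.899999618530273], [477.8999938964844, 186.3000030517578]]
sides [158.9, 119.3, 158.8, 119.4] d1 200.8 d2 196.5
frame y axis deg -7.498995 near shift -2.7860975 -2.637745 depth -119.384674
butt [587.5 165.6  12. ]
tip [476.1  46.3  12. ]
head [556.7 131.9  42. ]
plate1 [532.6 106.3  42. ]
plate2 [497.8  67.   42. ]
headdepth 931.8304 [556.6 131.8  43.5]
plate1 933.55945 [532.7 106.4  39.8]
plate2 927.8894 [497.7  67.   42.6]
rail 951.31506 [527.7 197.6  19.4]
tip 952.2949 [476.1  46.4  16.2]
bench 968.50665 [504.7 129.9   1.1]
```

Measured values hold up. Sides come out 159/119 mm and heights match the text. d1 − d2 is about 4.3 mm, so the near rail is shifted about 2.7 mm towards −y. The tongue is about 8 mm out. First I'll go above the saddle, then turn so that tool x points from butt to tongue (yaw about 226°).

Request:
{"api": "move_arm", "payload": {
  "moves": [
    {"linear": [0.0418, -0.0402, 0.0108], "rot": [0, 0, 0], "grip": 0},
    {"linear": [0.0418, -0.0402, 0.0108], "rot": [0, 0, 0], "grip": 0},
    {"linear": [0.0418, -0.0402, 0.0108], "rot": [0, 0, 0], "grip": 0},
    {"linear": [0.0418, -0.0402, 0.0108], "rot": [0, 0, 0], "grip": 0},
    {"linear": [0.0418, -0.0402, 0.0108], "rot": [0, 0, 0], "grip": 0},
    {"linear": [0.0418, -0.0402, 0.0108], "rot": [0, 0, 0], "grip": 0},
    {"linear": [0.0418, -0.0402, 0.0108], "rot": [0, 0, 0], "grip": 0},
    {"linear": [0.0418, -0.0402, 0.0108], "rot": [0, 0, 0], "grip": 0},
    {"linear": [0.0418, -0.0402, 0.0108], "rot": [0, 0, 0], "grip": 0},
    {"linear": [0.0418, -0.0402, 0.0108], "rot": [0, 0, 0], "grip": 0},
    {"linear": [0.0418, -0.0402, 0.0108], "rot": [0, 0, 0], "grip": 0},
    {"linear": [0.0418, -0.0402, 0.0108], "rot": [0, 0, 0], "grip": 0}
  ]
}}

```text
t: 1.6
tcp_pos: [514.4, 89.0, 101.2]
tool_rot: [0.975, 0.221, -0.0, 0.0]
force: [0.5, -0.8, 1.0]
width: -0.1
```

Request:
{"api": "move_arm", "payload": {
  "moves": [
    {"linear": [0, 0, 0], "rot": [0, 0, -10.5], "grip": 0},
    {"linear": [0, 0, 0], "rot": [0, 0, -10.5], "grip": 0},
    {"linear": [0, 0, 0], "rot": [0, 0, -10.5], "grip": 0},
    {"linear": [0, 0, 0], "rot": [0, 0, -10.5], "grip": 0},
    {"linear": [0, 0, 0], "rot": [0, 0, -10.5], "grip": 0},
    {"linear": [0, 0, 0], "rot": [0, 0, -10.5], "grip": 0},
    {"linear": [0, 0, 0], "rot": [0, 0, -10.5], "grip": 0},
    {"linear": [0, 0, 0], "rot": [0, 0, -10.5], "grip": 0},
    {"linear": [0, 0, 0], "rot": [0, 0, -10.5], "grip": 0},
    {"linear": [0, 0, 0], "rot": [0, 0, -10.5], "grip": 0}
  ]
}}

```text
t: 2.85
tcp_pos: [513.7, 87.1, 101.2]
tool_rot: [0.416, 0.909, -0.0, -0.0]
force: [-0.1, -0.2, 0.1]
width: 0.1
```

Request:
{"api": "move_arm", "payload": {
  "moves": [
    {"linear": [0, 0, 0], "rot": [0, 0, -10.5], "grip": 0},
    {"linear": [0, 0, 0], "rot": [0, 0, -10.5], "grip": 0},
    {"linear": [0, 0, 0], "rot": [0, 0, -10.5], "grip": 0},
    {"linear": [0, 0, 0], "rot": [0, 0, -10.5], "grip": 0},
    {"linear": [0, 0, 0], "rot": [0, 0, -10.5], "grip": 0},
    {"linear": [0, 0, 0], "rot": [0, 0, -10.5], "grip": 0},
    {"linear": [0, 0, 0], "rot": [0, 0, -10.5], "grip": 0},
    {"linear": [0, 0, 0], "rot": [0, 0, -10.5], "grip": 0},
    {"linear": [0, 0, 0], "rot": [0, 0, -10.5], "grip": 0},
    {"linear": [0, 0, 0], "rot": [0, 0, 0], "grip": 0}
  ]
}}

```text
t: 4.1
tcp_pos: [513.8, 87.1, 101.3]
tool_rot: [-0.382, 0.924, 0.0, -0.0]
force: [-0.8, -0.9, 0.2]
width: 0.2
```

```bash
cat >> h.py <<'E'
from scipy.spatial.transform import Rotation as Ro
def st():
    o=r.observe(); R=Ro.from_quat(o['tool_rot']).as_matrix()
    print('t',round(o['t'],3),'tcp',o['tcp_pos'].round(1),'yaw_x',round(float(np.degrees(np.arctan2(R[1,0],R[0,0]))),2),'F',o['force'].round(2),'Ftool',(R.T@o['force']).round(2),'w',round(o['width'],1),'q6',round(o['joints'][5],2),'tilt',R[:2,2].round(4))
    return o,R
def goto(P,yaw=None):
    o,R=st(); d=np.asarray(P,float)-o['tcp_pos']; print('tool delta mm',(R.T@d).round(1), 'dyaw tool', None if yaw is None else -((yaw-np.degrees(np.arctan2(R[1,0],R[0,0]))+180)%360-180))
E
python3 - <<'E'
from h import *
goto([515.2,86.7,100],226.05)
E
```

```text
t 4.1 tcp [513.8  87.1 101.3] yaw_x -135.11 F [-0.81 -0.89  0.21] Ftool [ 1.2  -0.06 -0.2 ] w 0.2 q6 -2.34 tilt [-0.0008 -0.    ]
tool delta mm [-0.7 -1.3  1.3] dyaw tool -1.1570325563021697
```

Request:
{"api": "move_arm", "payload": {
  "moves": [
    {"linear": [-0.0007, -0.0013, 0.03], "rot": [0, 0, -1], "grip": 0},
    {"linear": [0, 0, 0.028], "rot": [0, 0, 0], "grip": 0},
    {"linear": [0, 0, 0.02], "rot": [0, 0, 0], "grip": 0},
    {"linear": [0, 0, 0], "rot": [0, 0, 0], "grip": 0}
  ]
}}

```text
t: 4.6
tcp_pos: [513.6, 86.6, 21.8]
tool_rot: [-0.389, 0.921, 0.001, -0.002]
force: [0.8, 0.6, 0.2]
width: -0.1
```

```bash
python3 - <<'E'
from h import *
st()
im,d=snap('scene','s1'); im2,d=snap('top','t1')
a=im[150:250,250:400,::-1]; cv2.imwrite('pics/s1z.png',cv2.resize(a,None,fx=5,fy=5,interpolation=cv2.INTER_CUBIC))
E
```

```text
t 4.6 tcp [513.6  86.6  21.8] yaw_x -134.2 F [0.83 0.62 0.19] Ftool [-1.02 -0.16 -0.19] w -0.1 q6 -2.35 tilt [-0.0044 -0.0001]
```

View pics/s1z.png

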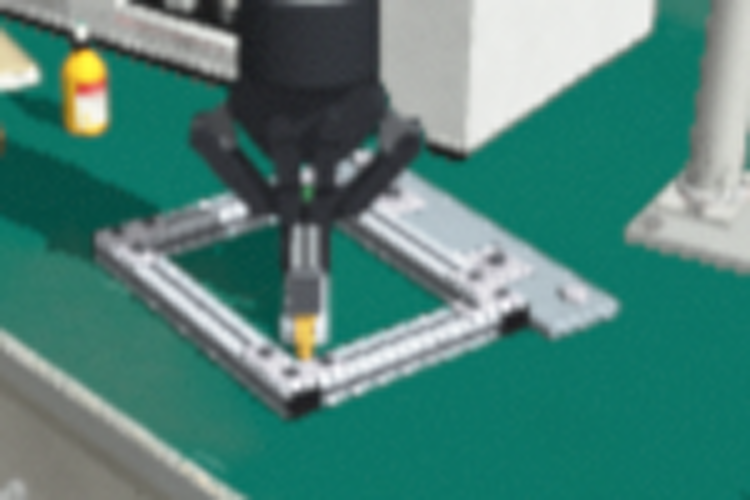

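Fingers sit inside the saddle slot, with the saddle at about (308,260) in the crop. Now I'll push back: first shut the tongue, then send the butt home.

Request:
{"api": "move_arm", "payload": {
  "moves": [
    {"linear": [-0.004, 0, 0], "rot": [0, 0, 0], "grip": 0},
    {"linear": [-0.004, 0, 0], "rot": [0, 0, 0], "grip": 0},
    {"linear": [-0.004, 0, 0], "rot": [0, 0, 0], "grip": 0},
    {"linear": [-0.004, 0, 0], "rot": [0, 0, 0], "grip": 0},
    {"linear": [-0.004, 0, 0], "rot": [0, 0, 0], "grip": 0},
    {"linear": [-0.004, 0, 0], "rot": [0, 0, 0], "grip": 0}
  ]
}}

```text
t: 5.45
tcp_pos: [532.3, 104.1, 23.6]
tool_rot: [-0.391, 0.921, 0.0, -0.0]
force: [-1.4, -1.0, 1.1]
width: -0.4
```

Request:
{"api": "move_arm", "payload": {
  "moves": [
    {"linear": [-0.002, 0, 0], "rot": [0, 0, 0], "grip": 0},
    {"linear": [-0.002, 0, 0], "rot": [0, 0, 0], "grip": 0}
  ]
}}

```text
t: 5.7
tcp_pos: [534.9, 106.8, 23.6]
tool_rot: [-0.391, 0.921, 0.0, -0.0]
force: [-1.5, -1.5, 0.4]
width: 0.1
```

```bash
python3 - <<'E'
from h import *
st()
im2,d=snap('top','t2')
a=im2[155:265,245:365,::-1]; cv2.imwrite('pics/t2z.png',cv2.resize(a,None,fx=5.4,fy=5.4,interpolation=cv2.INTER_CUBIC))
im2,d=snap('scene','s2')
a=im2[150:250,250:400,::-1]; cv2.imwrite('pics/s2z.png',cv2.resize(a,None,fx=5.4,fy=5.4,interpolation=cv2.INTER_CUBIC))
E
```

```text
t 5.7 tcp [534.9 106.8  23.6] yaw_x -134.02 F [-1.49 -1.52  0.45] Ftool [ 2.13  0.01 -0.45] w 0.1 q6 -2.32 tilt [-0.0005 -0.0002]
```

View pics/t2z.png

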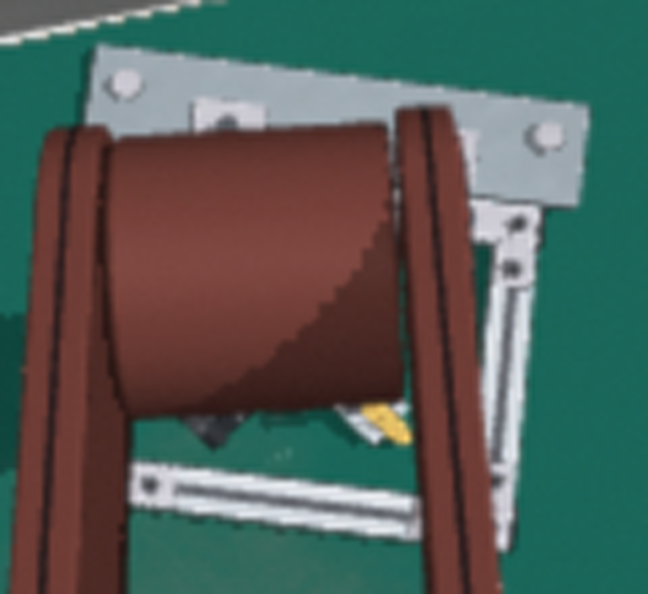

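The top view is mostly blocked by the arm. The tip has moved to about (408,440), and the force of about 2 N means the rule is sliding. I'll carry on in small steps until it seats.

Request:
{"api": "move_arm", "payload": {
  "moves": [
    {"linear": [-0.002, 0, 0], "rot": [0, 0, 0], "grip": 0},
    {"linear": [-0.002, 0, 0], "rot": [0, 0, 0], "grip": 0}
  ]
}}

```text
t: 6.05
tcp_pos: [537.8, 109.7, 23.6]
tool_rot: [-0.391, 0.921, 0.0, -0.0]
force: [-0.4, -0.2, -0.5]
width: 0.2
```

```bash
python3 -c "
from h import *
st()"
```

```text
t 6.05 tcp [537.8 109.7  23.6] yaw_x -134.02 F [-0.43 -0.19 -0.45] Ftool [0.44 0.17 0.45] w 0.2 q6 -2.32 tilt [-0.0002 -0.    ]
```

Request:
{"api": "move_arm", "payload": {
  "moves": [
    {"linear": [-0.0015, 0, 0], "rot": [0, 0, 0], "grip": 0},
    {"linear": [0, 0, 0], "rot": [0, 0, 0], "grip": 0}
  ]
}}

```text
t: 6.3
tcp_pos: [538.9, 110.9, 23.7]
tool_rot: [-0.391, 0.921, 0.0, 0.0]
force: [-0.3, -0.8, -0.4]
width: -0.1
```

Request:
{"api": "move_arm", "payload": {
  "moves": [
    {"linear": [-0.0015, 0, 0], "rot": [0, 0, 0], "grip": 0},
    {"linear": [0, 0, 0], "rot": [0, 0, 0], "grip": 0}
  ]
}}

```text
t: 6.55
tcp_pos: [539.6, 111.7, 23.6]
tool_rot: [-0.391, 0.921, -0.0, -0.0]
force: [-1.6, -1.7, 1.1]
width: 0.1
```

Request:
{"api": "move_arm", "payload": {
  "moves": [
    {"linear": [-0.0015, 0, 0], "rot": [0, 0, 0], "grip": 0},
    {"linear": [0, 0, 0], "rot": [0, 0, 0], "grip": 0}
  ]
}}

```text
t: 6.8
tcp_pos: [539.7, 111.9, 23.6]
tool_rot: [-0.391, 0.92, -0.0, -0.002]
force: [-7.2, -6.5, 5.2]
width: 0.2
```

Request:
{"api": "move_arm", "payload": {
  "moves": [
    {"linear": [-0.0015, 0, 0], "rot": [0, 0, 0], "grip": 0},
    {"linear": [0, 0, 0], "rot": [0, 0, 0], "grip": 0}
  ]
}}

```text
t: 7.05
tcp_pos: [539.8, 112.0, 23.6]
tool_rot: [-0.391, 0.92, -0.001, -0.003]
force: [-11.6, -10.1, 9.1]
width: 0.3
```

The butt is against the corner: motion stopped at TCP (539.7, 111.9). Now I'll back off, cross the slot and slide the tongue out.

Request:
{"api": "move_arm", "payload": {
  "moves": [
    {"linear": [0.005, 0, 0], "rot": [0, 0, 0], "grip": 0},
    {"linear": [0.006, 0, 0], "rot": [0, 0, 0], "grip": 0},
    {"linear": [0.006, 0, 0], "rot": [0, 0, 0], "grip": 0},
    {"linear": [0.006, 0, 0], "rot": [0, 0, 0], "grip": 0},
    {"linear": [0.004, 0, 0], "rot": [0, 0, 0], "grip": 0},
    {"linear": [0.003, 0, 0], "rot": [0, 0, 0], "grip": 0},
    {"linear": [0.005, 0, 0], "rot": [0, 0, 0], "grip": 0},
    {"linear": [0.005, 0, 0], "rot": [0, 0, 0], "grip": 0},
    {"linear": [0.005, 0, 0], "rot": [0, 0, 0], "grip": 0},
    {"linear": [0.005, 0, 0], "rot": [0, 0, 0], "grip": 0},
    {"linear": [0.005, 0, 0], "rot": [0, 0, 0], "grip": 0},
    {"linear": [0, 0, 0], "rot": [0, 0, 0], "grip": 0}
  ]
}}

```text
t: 8.55
tcp_pos: [503.2, 74.2, 23.6]
tool_rot: [-0.39, 0.921, 0.0, -0.0]
force: [0.1, -0.4, -0.0]
width: 0.3
```

```bash
python3 - <<'E'
from h import *
st()
im2,d=snap('scene','s3')
a=im2[170:240,260:385,::-1]; cv2.imwrite('pics/s3z.png',cv2.resize(a,None,fx=6.3,fy=6.3,interpolation=cv2.INTER_CUBIC))
E
```

```text
t 8.55 tcp [503.2  74.2  23.6] yaw_x -134.03 F [ 0.06 -0.36 -0.  ] Ftool [ 0.22 -0.29  0.  ] w 0.3 q6 -2.38 tilt [-0.0006 -0.0001]
```

View pics/s3z.png

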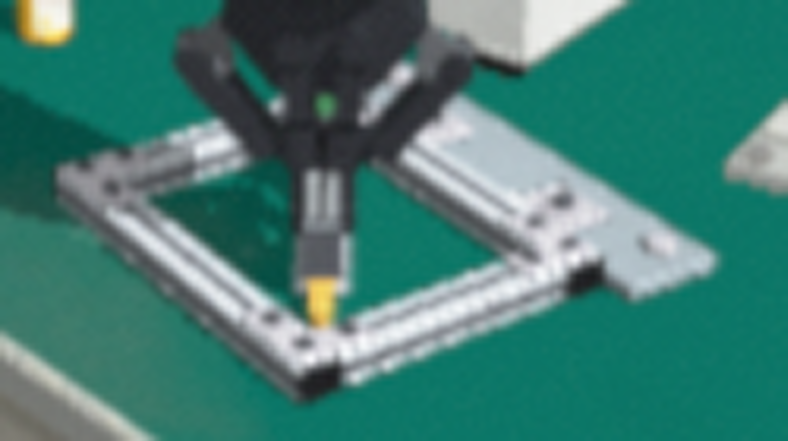

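The brass tip, at crop px (320,322), is nearing the near-right corner. About 12 mm remain.

Request:
{"api": "move_arm", "payload": {
  "moves": [
    {"linear": [0.003, 0, 0], "rot": [0, 0, 0], "grip": 0},
    {"linear": [0.003, 0, 0], "rot": [0, 0, 0], "grip": 0},
    {"linear": [0.0015, 0, 0], "rot": [0, 0, 0], "grip": 0},
    {"linear": [0, 0, 0], "rot": [0, 0, 0], "grip": 0}
  ]
}}

```text
t: 9.1
tcp_pos: [498.3, 69.0, 23.7]
tool_rot: [-0.391, 0.921, 0.0, -0.0]
force: [0.3, 0.0, 0.2]
width: 0.0
```

Request:
{"api": "move_arm", "payload": {
  "moves": [
    {"linear": [0.0015, 0, 0], "rot": [0, 0, 0], "grip": 0},
    {"linear": [0, 0, 0], "rot": [0, 0, 0], "grip": 0}
  ]
}}

```text
t: 9.35
tcp_pos: [497.4, 68.0, 23.7]
tool_rot: [-0.391, 0.921, 0.0, -0.0]
force: [0.2, -0.2, -0.6]
width: 0.1
```

Request:
{"api": "move_arm", "payload": {
  "moves": [
    {"linear": [0.0015, 0, 0], "rot": [0, 0, 0], "grip": 0},
    {"linear": [0, 0, 0], "rot": [0, 0, 0], "grip": 0}
  ]
}}

```text
t: 9.6
tcp_pos: [496.3, 66.8, 23.7]
tool_rot: [-0.391, 0.921, -0.0, -0.0]
force: [0.0, 0.4, -0.0]
width: 0.1
```

Request:
{"api": "move_arm", "payload": {
  "moves": [
    {"linear": [0.002, 0, 0], "rot": [0, 0, 0], "grip": 0},
    {"linear": [0.002, 0, 0], "rot": [0, 0, 0], "grip": 0},
    {"linear": [0, 0, 0], "rot": [0, 0, 0], "grip": 0}
  ]
}}

```text
t: 9.98
tcp_pos: [493.5, 63.9, 23.7]
tool_rot: [-0.391, 0.921, 0.0, -0.0]
force: [-0.2, -0.2, -0.1]
width: 0.2
```

Request:
{"api": "move_arm", "payload": {
  "moves": [
    {"linear": [0.001, 0, 0], "rot": [0, 0, 0], "grip": 0},
    {"linear": [0.001, 0, 0], "rot": [0, 0, 0], "grip": 0},
    {"linear": [0, 0, 0], "rot": [0, 0, 0], "grip": 0}
  ]
}}

```text
t: 10.35
tcp_pos: [492.2, 62.5, 23.7]
tool_rot: [-0.391, 0.921, 0.0, -0.0]
force: [0.1, -0.3, -0.1]
width: -0.1
```

```bash
python3 -c "
from h import *
st()"
```

```text
t 10.35 tcp [492.2  62.5  23.7] yaw_x -134.01 F [ 0.15 -0.34 -0.12] Ftool [ 0.14 -0.34  0.12] w -0.1 q6 -2.41 tilt [-0.0002 -0.    ]
```

Request:
{"api": "move_arm", "payload": {
  "moves": [
    {"linear": [0.0015, 0, 0], "rot": [0, 0, 0], "grip": 0},
    {"linear": [0, 0, 0], "rot": [0, 0, 0], "grip": 0}
  ]
}}

```text
t: 10.6
tcp_pos: [491.3, 61.8, 23.7]
tool_rot: [-0.391, 0.921, 0.0, 0.0]
force: [1.3, 2.0, -0.5]
width: 0.1
```

Request:
{"api": "move_arm", "payload": {
  "moves": [
    {"linear": [0.0015, 0, 0], "rot": [0, 0, 0], "grip": 0},
    {"linear": [0, 0, 0], "rot": [0, 0, 0], "grip": 0}
  ]
}}

```text
t: 10.85
tcp_pos: [490.5, 61.1, 23.9]
tool_rot: [-0.391, 0.921, 0.0, 0.001]
force: [1.6, 4.7, -1.1]
width: -0.1
```

```bash
python3 - <<'E'
from h import *
st()
im2,d=snap('scene','s4')
a=im2[170:240,260:385,::-1]; cv2.imwrite('pics/s4z.png',cv2.resize(a,None,fx=6.3,fy=6.3,interpolation=cv2.INTER_CUBIC))
E
```

```text
t 10.85 tcp [490.5  61.1  23.9] yaw_x -134.02 F [ 1.57  4.73 -1.07] Ftool [-4.49  2.16  1.08] w -0.1 q6 -2.41 tilt [0.0008 0.0011]
```

View pics/s4z.png

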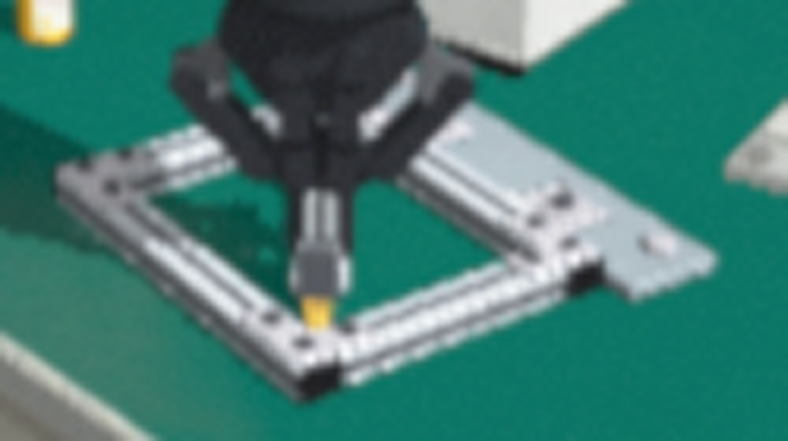

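A contact force of 5 N, mostly along world +y, means the tip is on the right rail. I'll swing it a little towards the near rail (tool +y) so it slides into the corner.

Request:
{"api": "move_arm", "payload": {
  "moves": [
    {"linear": [0.0005, 0.0015, 0], "rot": [0, 0, 0], "grip": 0},
    {"linear": [0, 0, 0], "rot": [0, 0, 0], "grip": 0}
  ]
}}

```text
t: 11.15
tcp_pos: [489.7, 61.6, 24.0]
tool_rot: [-0.391, 0.921, -0.0, 0.001]
force: [3.0, 4.9, -2.0]
width: 0.0
```

Request:
{"api": "move_arm", "payload": {
  "moves": [
    {"linear": [0.0005, 0.0015, 0], "rot": [0, 0, 0], "grip": 0},
    {"linear": [0, 0, 0], "rot": [0, 0, 0], "grip": 0}
  ]
}}

```text
t: 11.4
tcp_pos: [489.0, 62.2, 24.3]
tool_rot: [-0.391, 0.921, -0.0, 0.002]
force: [5.4, 4.7, -2.8]
width: 0.2
```

```bash
python3 -c "
from h import *
st()"
```

```text
t 11.4 tcp [489.   62.2  24.3] yaw_x -134.02 F [ 5.45  4.68 -2.81] Ftool [-7.14 -0.66  2.83] w 0.2 q6 -2.41 tilt [0.0038 0.0006]
```

Request:
{"api": "move_arm", "payload": {
  "moves": [
    {"linear": [0, 0.0015, 0], "rot": [0, 0, 0], "grip": 0},
    {"linear": [0, 0, 0], "rot": [0, 0, 0], "grip": 0}
  ]
}}

```text
t: 11.65
tcp_pos: [488.3, 62.9, 24.6]
tool_rot: [-0.391, 0.921, -0.001, 0.002]
force: [4.8, 1.9, -2.2]
width: -0.1
```

```bash
python3 - <<'E'
from h import *
st()
im2,d=snap('scene','s5')
a=im2[170:240,260:385,::-1]; cv2.imwrite('pics/s5z.png',cv2.resize(a,None,fx=6.3,fy=6.3,interpolation=cv2.INTER_CUBIC))
im2,d=snap('top','t5')
a=im2[155:265,245:365,::-1]; cv2.imwrite('pics/t5z.png',cv2.resize(a,None,fx=5.4,fy=5.4,interpolation=cv2.INTER_CUBIC))
E
```

```text
t 11.65 tcp [488.3  62.9  24.6] yaw_x -134.01 F [ 4.77  1.9  -2.21] Ftool [-4.67 -2.11  2.23] w -0.1 q6 -2.41 tilt [0.0045 0.0001]
```

View pics/s5z.png

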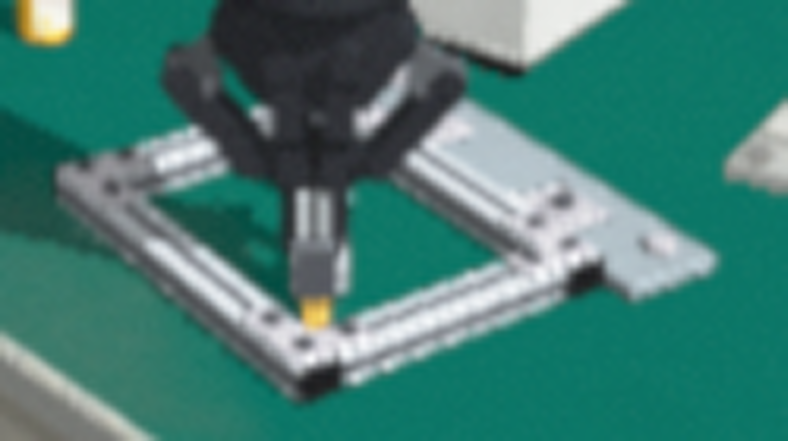

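View pics/t5z.png

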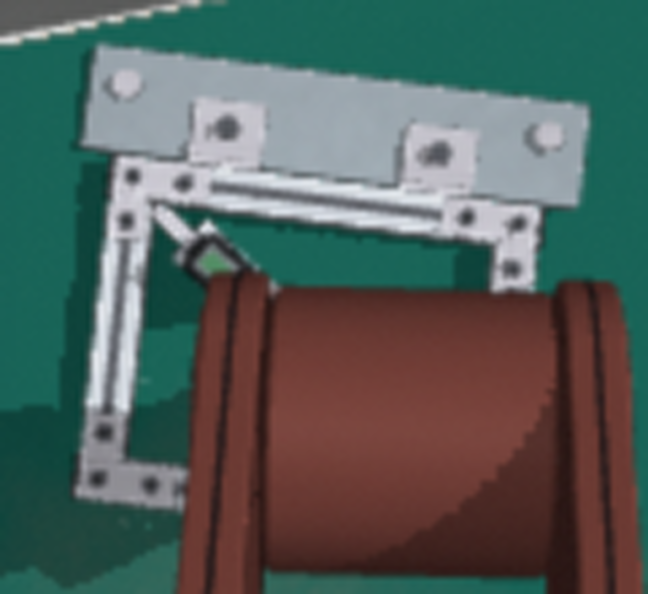

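Request:
{"api": "move_arm", "payload": {
  "moves": [
    {"linear": [0.0005, -0.001, 0], "rot": [0, 0, 0], "grip": 0},
    {"linear": [0, 0, 0], "rot": [0, 0, 0], "grip": 0}
  ]
}}

```text
t: 12.0
tcp_pos: [488.7, 62.5, 24.6]
tool_rot: [-0.39, 0.921, -0.0, 0.002]
force: [5.1, 6.3, -2.0]
width: 0.2
```

```bash
python3 -c "
from h import *
st()"
```

```text
t 12.0 tcp [488.7  62.5  24.6] yaw_x -134.04 F [ 5.1   6.31 -1.95] Ftool [-8.08  0.73  1.98] w 0.2 q6 -2.41 tilt [0.0045 0.0013]
```

Gauge 1 is seated, with 8 N straight along the diagonal at TCP (488.7, 62.5), which is 71.0 mm of travel from the butt contact. In the top view the butt is home at (152,203). Next I'll draw the tongue back in and lift.

Request:
{"api": "move_arm", "payload": {
  "moves": [
    {"linear": [-0.008, 0, 0], "rot": [0, 0, 0], "grip": 0},
    {"linear": [-0.008, 0, 0], "rot": [0, 0, 0], "grip": 0},
    {"linear": [-0.007, 0, 0], "rot": [0, 0, 0], "grip": 0},
    {"linear": [-0.006, 0, 0], "rot": [0, 0, 0], "grip": 0},
    {"linear": [-0.006, 0, 0], "rot": [0, 0, 0], "grip": 0},
    {"linear": [-0.006, 0, 0], "rot": [0, 0, 0], "grip": 0},
    {"linear": [-0.006, 0, 0], "rot": [0, 0, 0], "grip": 0},
    {"linear": [-0.006, 0, 0], "rot": [0, 0, 0], "grip": 0},
    {"linear": [-0.006, 0, 0], "rot": [0, 0, 0], "grip": 0},
    {"linear": [-0.005, 0, 0], "rot": [0, 0, 0], "grip": 0},
    {"linear": [0.003, 0, 0], "rot": [0, 0, 0], "grip": 0},
    {"linear": [0, 0, -0.02], "rot": [0, 0, 0], "grip": 0}
  ]
}}

```text
t: 13.5
tcp_pos: [527.1, 105.4, 42.2]
tool_rot: [-0.391, 0.921, 0.001, -0.002]
force: [0.7, -0.2, 0.4]
width: -0.0
```

Request:
{"api": "move_arm", "payload": {
  "moves": [
    {"linear": [0, 0, -0.04], "rot": [0, 0, 0], "grip": 0},
    {"linear": [0, 0, -0.01], "rot": [0, 0, 0], "grip": 0.55}
  ]
}}

```text
t: 13.75
tcp_pos: [531.0, 105.6, 96.6]
tool_rot: [-0.391, 0.921, -0.001, 0.002]
force: [0.1, 0.2, 0.5]
width: 16.9
```

```bash
python3 - <<'E'
from h import *
im2,d=snap('scene','s6')
a=im2[150:240,250:390,::-1]; cv2.imwrite('pics/s6z.png',cv2.resize(a,None,fx=5.6,fy=5.6,interpolation=cv2.INTER_CUBIC))
p=(214,262); h=ray('top',245+(p[0]+.5)/5.4-.5,155+(p[1]+.5)/5.4-.5,42); print('head from t5',h.round(1))
goto([h[0],h[1],80])
E
```

```text
head from t5 [565.8 143.7  42. ]
t 13.8 tcp [530.9 105.6  96.6] yaw_x -134.02 F [ 0.76  0.02 -0.58] Ftool [-0.54 -0.54  0.58] w 24.6 q6 -2.32 tilt [0.0049 0.0002]
tool delta mm [-51.6   1.4  16.8] dyaw tool None
```

View pics/s6z.png

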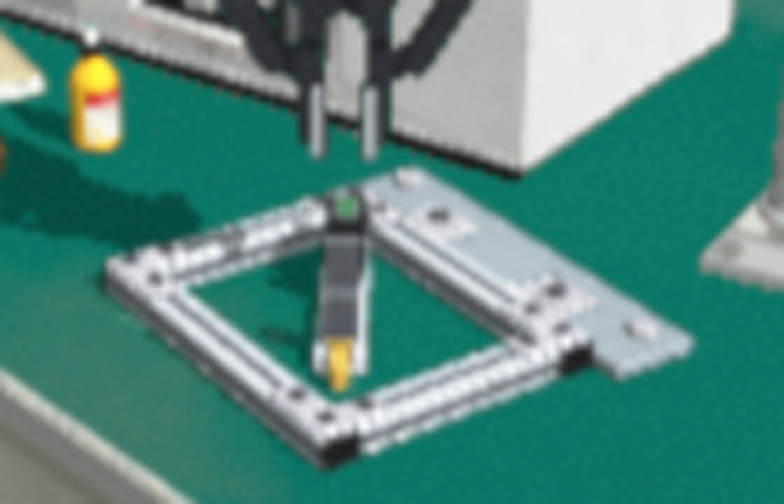

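The rule lies with the tongue drawn in and the butt at back left. The frame shows no change. Now I'll grasp the head.

Request:
{"api": "move_arm", "payload": {
  "moves": [
    {"linear": [-0.025, 0.0005, 0], "rot": [0, 0, 0], "grip": 0.5},
    {"linear": [-0.025, 0.0005, 0], "rot": [0, 0, 0], "grip": 0.5},
    {"linear": [0, 0, 0.03], "rot": [0, 0, 0], "grip": 0.5},
    {"linear": [0, 0, 0.025], "rot": [0, 0, 0], "grip": 0.5},
    {"linear": [0, 0, 0.0165], "rot": [0, 0, 0], "grip": 0.5},
    {"linear": [0, 0, 0], "rot": [0, 0, 0], "grip": 0.5}
  ]
}}

```text
t: 14.55
tcp_pos: [561.2, 142.0, 20.1]
tool_rot: [-0.391, 0.921, 0.001, -0.002]
force: [0.6, 0.7, 0.9]
width: 43.0
```

```bash
python3 - <<'E'
from h import *
st()
im2,d=snap('scene','s7')
a=im2[150:240,250:390,::-1]; cv2.imwrite('pics/s7z.png',cv2.resize(a,None,fx=5.6,fy=5.6,interpolation=cv2.INTER_CUBIC))
E
```

```text
t 14.55 tcp [561.2 142.   20.1] yaw_x -134.03 F [0.63 0.7  0.87] Ftool [-0.94  0.04 -0.87] w 43.0 q6 -2.26 tilt [-0.0041 -0.0004]
```

View pics/s7z.png

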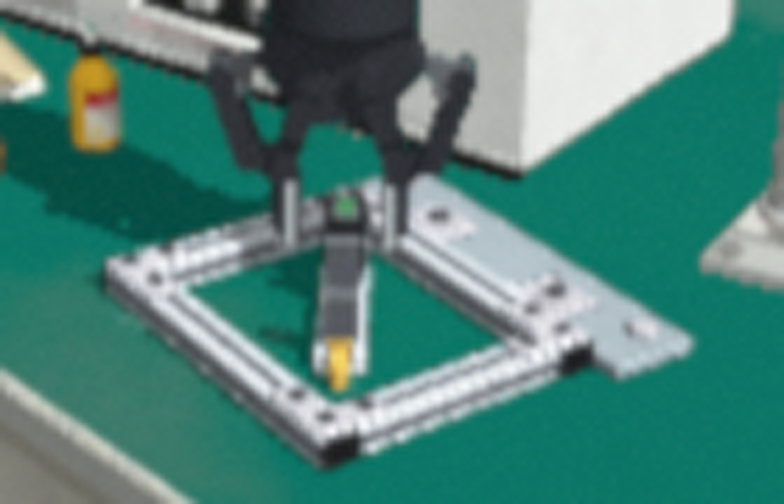

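The open fingers straddle the head at (345,208). I'll raise a touch and close.

Request:
{"api": "move_arm", "payload": {
  "force": 45,
  "moves": [
    {"linear": [0, 0, -0.002], "rot": [0, 0, 0], "grip": 0.35},
    {"linear": [0, 0, 0], "rot": [0, 0, 0], "grip": 0},
    {"linear": [0, 0, 0], "rot": [0, 0, 0], "grip": 0},
    {"linear": [0, 0, 0], "rot": [0, 0, 0], "grip": 0},
    {"linear": [0, 0, 0], "rot": [0, 0, 0], "grip": 0}
  ]
}}

```text
t: 15.22
tcp_pos: [564.6, 142.4, 26.0]
tool_rot: [-0.391, 0.921, -0.001, 0.002]
force: [-0.4, -1.3, 6.0]
width: 21.2
```

```bash
python3 -c "
from h import *
st()"
```

```text
t 15.225 tcp [564.6 142.4  26. ] yaw_x -134.02 F [-0.4  -1.32  6.01] Ftool [ 1.21 -0.64 -6.01] w 21.2 q6 -2.26 tilt [0.0032 0.0002]
```

Request:
{"api": "move_arm", "payload": {
  "moves": [
    {"linear": [0, 0, -0.004], "rot": [0, 0, 0], "grip": 0},
    {"linear": [0, 0, -0.01], "rot": [0, 0, 0], "grip": 0},
    {"linear": [0, 0, -0.016], "rot": [0, 0, 0], "grip": 0},
    {"linear": [0, 0, -0.015], "rot": [0, 0, 0], "grip": 0},
    {"linear": [0, 0, 0], "rot": [0, 0, 0], "grip": 0}
  ]
}}

```text
t: 15.85
tcp_pos: [564.8, 142.5, 71.7]
tool_rot: [-0.391, 0.921, -0.001, 0.002]
force: [0.5, 0.8, -3.9]
width: 20.9
```

```bash
python3 - <<'E'
from h import *
st()
im2,d=snap('scene','s8')
a=im2[140:240,250:390,::-1]; cv2.imwrite('pics/s8z.png',cv2.resize(a,None,fx=5.6,fy=5.6,interpolation=cv2.INTER_CUBIC))
E
```

```text
t 15.85 tcp [564.8 142.5  71.7] yaw_x -134.01 F [ 0.47  0.84 -3.86] Ftool [-0.92  0.26  3.86] w 20.9 q6 -2.26 tilt [0.0043 0.0005]
```

View pics/s8z.png

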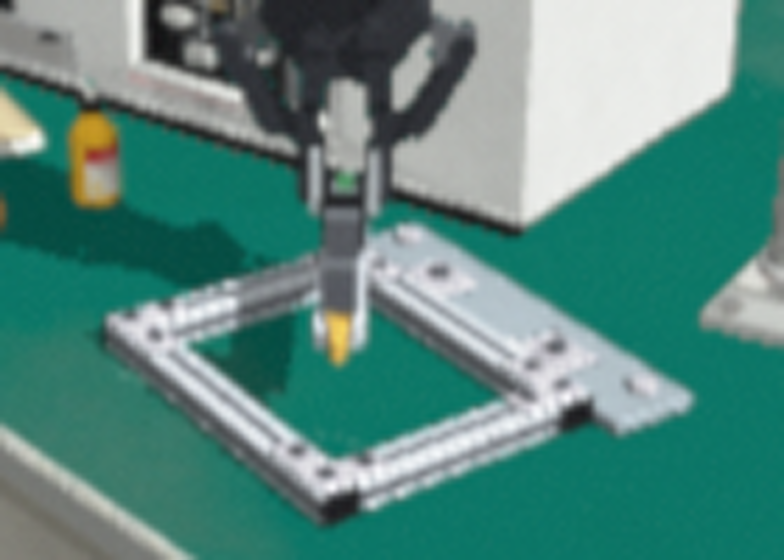

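The rule is held level and the load is 3.9 N. Now I'll translate over the opening and turn.

Request:
{"api": "move_arm", "payload": {
  "moves": [
    {"linear": [0.017, -0.011, 0], "rot": [0, 0, 0], "grip": 0},
    {"linear": [0.017, -0.011, 0], "rot": [0, 0, 0], "grip": 0},
    {"linear": [0.017, -0.011, 0], "rot": [0, 0, 0], "grip": 0},
    {"linear": [0.016, -0.01, 0], "rot": [0, 0, 0], "grip": 0},
    {"linear": [0, 0, 0], "rot": [0, 0, 6], "grip": 0},
    {"linear": [0, 0, 0], "rot": [0, 0, 10], "grip": 0},
    {"linear": [0, 0, 0], "rot": [0, 0, 10], "grip": 0},
    {"linear": [0, 0, 0], "rot": [0, 0, 10], "grip": 0},
    {"linear": [0, 0, 0], "rot": [0, 0, 10], "grip": 0},
    {"linear": [0, 0, 0], "rot": [0, 0, 10], "grip": 0},
    {"linear": [0, 0, 0], "rot": [0, 0, 10], "grip": 0},
    {"linear": [0, 0, 0], "rot": [0, 0, 10], "grip": 0}
  ]
}}

```text
t: 17.4
tcp_pos: [547.2, 63.2, 69.2]
tool_rot: [0.262, 0.965, -0.0, -0.0]
force: [0.3, 0.4, -2.6]
width: 20.9
```

Request:
{"api": "move_arm", "payload": {
  "moves": [
    {"linear": [0, 0, 0], "rot": [0, 0, 10], "grip": 0},
    {"linear": [0, 0, 0], "rot": [0, 0, 10], "grip": 0},
    {"linear": [0, 0, 0], "rot": [0, 0, 6], "grip": 0},
    {"linear": [0, 0, 0], "rot": [0, 0, 4], "grip": 0},
    {"linear": [0, 0, 0], "rot": [0, 0, 0], "grip": 0}
  ]
}}

```text
t: 18.02
tcp_pos: [547.3, 63.4, 69.2]
tool_rot: [0.5, 0.866, -0.0, -0.0]
force: [-0.1, 0.6, -4.0]
width: 20.9
```

```bash
python3 - <<'E'
from h import *
goto([549,64.5,71],119.9)
im2,d=snap('top','t9')
a=im2[130:280,225:425,::-1]; cv2.imwrite('pics/t9z.png',cv2.resize(a,None,fx=4,fy=4,interpolation=cv2.INTER_CUBIC))
im2,d=snap('scene','s9')
a=im2[140:240,250:390,::-1]; cv2.imwrite('pics/s9z.png',cv2.resize(a,None,fx=5.6,fy=5.6,interpolation=cv2.INTER_CUBIC))
E
```

```text
t 18.025 tcp [547.3  63.4  69.2] yaw_x 119.99 F [-0.11  0.6  -4.02] Ftool [0.58 0.21 4.02] w 20.9 q6 -0.55 tilt [-0.0001 -0.0001]
tool delta mm [ 0.1  2.1 -1.8] dyaw tool 0.08509484830543101
```

View pics/s9z.png

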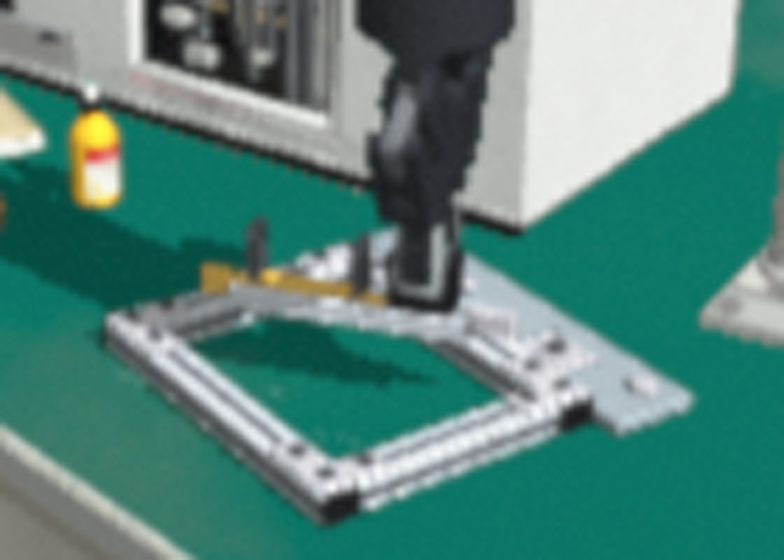

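View pics/t9z.png

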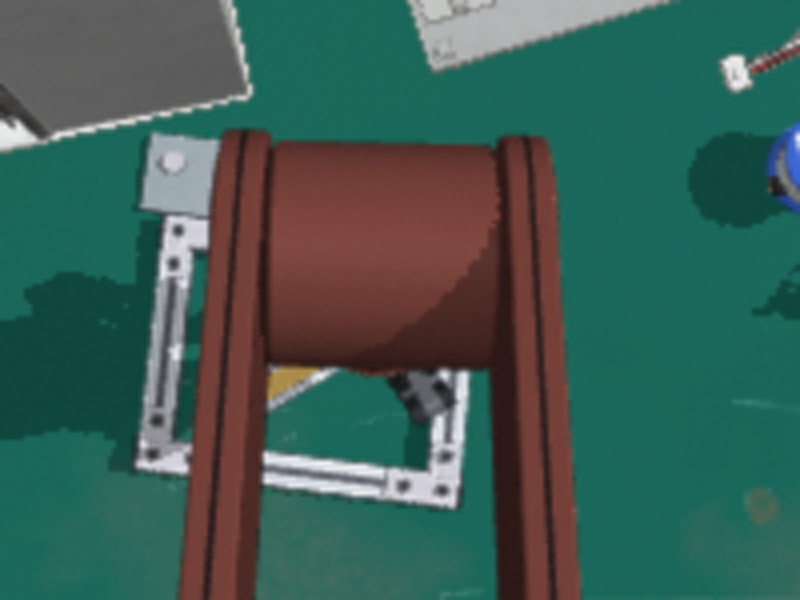

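```bash
python3 - <<'E'
from h import *
for p in((203,276),(222,282)):
  u=250+(p[0]+.5)/5.6-.5; v=140+(p[1]+.5)/5.6-.5
  for z in (51,54,57): print(p,z,ray('scene',u,v,z).round(1))
# expected
d=np.array([np.cos(np.radians(120)),np.sin(np.radians(120))])
print('expected tip', (np.array([547.3,63.4])+(155+6-47)*d).round(1))
E
```

```text
(203, 276) 51 [488.2 163.1  51. ]
(203, 276) 54 [484.6 158.5  54. ]
(203, 276) 57 [481.  153.8  57. ]
(222, 282) 51 [491.2 151.8  51. ]
(222, 282) 54 [487.6 147.3  54. ]
(222, 282) 57 [484.1 142.7  57. ]
expected tip [490.3 162.1]
```

The tip measures (488,163) against an expected (490,162), which agrees. Lowering now.

Request:
{"api": "move_arm", "payload": {
  "moves": [
    {"linear": [0, 0.001, 0.012], "rot": [0, 0, 0], "grip": 0},
    {"linear": [0, 0, 0.014], "rot": [0, 0, 0], "grip": 0},
    {"linear": [0, 0, 0.009], "rot": [0, 0, 0], "grip": 0},
    {"linear": [0, 0, 0.004], "rot": [0, 0, 0], "grip": 0},
    {"linear": [0, 0, 0.002], "rot": [0, 0, 0], "grip": 0},
    {"linear": [0, 0, 0], "rot": [0, 0, 0], "grip": 0}
  ]
}}

```text
t: 18.88
tcp_pos: [548.5, 64.8, 28.3]
tool_rot: [0.5, 0.866, 0.0, 0.0]
force: [-0.8, 0.5, -3.2]
width: 21.2
```

```bash
python3 -c "
from h import *
st()"
```

```text
t 18.875 tcp [548.5  64.8  28.3] yaw_x 119.99 F [-0.79  0.5  -3.23] Ftool [ 0.83 -0.44  3.23] w 21.2 q6 -0.55 tilt [0.0003 0.    ]
```

Request:
{"api": "move_arm", "payload": {
  "moves": [
    {"linear": [0, 0, 0.0015], "rot": [0, 0, 0], "grip": 0},
    {"linear": [0, 0, 0.001], "rot": [0, 0, 0], "grip": 0}
  ]
}}

```text
t: 19.12
tcp_pos: [548.5, 64.7, 26.0]
tool_rot: [0.5, 0.866, 0.0, 0.0]
force: [-1.4, -0.7, 5.4]
width: 21.1
```

Request:
{"api": "move_arm", "payload": {
  "force": 20,
  "moves": [
    {"linear": [0, 0, 0], "rot": [0, 0, 0], "grip": 0.4},
    {"linear": [0, 0, 0], "rot": [0, 0, 0], "grip": 0.5},
    {"linear": [0, 0, 0], "rot": [0, 0, 0], "grip": 0.5},
    {"linear": [0, 0, -0.02], "rot": [0, 0, 0], "grip": 0.5},
    {"linear": [0, 0, -0.03], "rot": [0, 0, 0], "grip": 0.5},
    {"linear": [0, 0, -0.01], "rot": [0, 0, 0], "grip": 0.2}
  ]
}}

```text
t: 19.88
tcp_pos: [549.8, 64.7, 87.8]
tool_rot: [0.5, 0.866, 0.001, 0.002]
force: [0.3, -0.3, -0.4]
width: 26.0
```

```bash
python3 - <<'E'
from h import *
st()
im2,d=snap('scene','s10')
a=im2[140:240,250:390,::-1]; cv2.imwrite('pics/s10z.png',cv2.resize(a,None,fx=5.6,fy=5.6,interpolation=cv2.INTER_CUBIC))
E
```

```text
t 19.875 tcp [549.8  64.7  87.8] yaw_x 119.99 F [ 0.34 -0.32 -0.38] Ftool [-0.45  0.14  0.38] w 26.0 q6 -0.55 tilt [ 0.0038 -0.0001]
```

View pics/s10z.png

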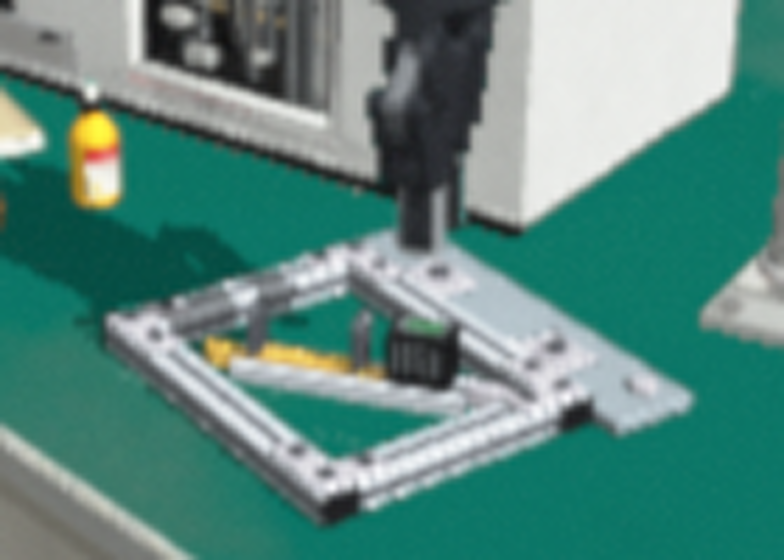

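The rule lies flat inside the opening. The saddle plates are at crop (258,328) and (360,335). Checking the saddle position.

```bash
python3 - <<'E'
from h import *
P=[]
for p in((258,310),(361,315)):
  u=250+(p[0]+.5)/5.6-.5; v=140+(p[1]+.5)/5.6-.5
  P.append(ray('scene',u,v,42)); print(P[-1].round(1))
m=(P[0]+P[1])/2; print(m, np.linalg.norm(P[0]-P[1]))
goto([519.5,115,23.6],119.9)
E
```

```text
[496.5 130.5  42. ]
[531.4  93.3  42. ]
[513.97090352 111.90712052  42.        ] 50.97317271430708
t 19.925 tcp [550.   64.7  88.3] yaw_x 119.99 F [ 0.52 -0.23  1.68] Ftool [-0.46  0.34 -1.68] w 18.8 q6 -0.55 tilt [ 0.0042 -0.0001]
tool delta mm [58.9 -1.5 64.6] dyaw tool 0.08763972289335697
```

Request:
{"api": "move_arm", "payload": {
  "moves": [
    {"linear": [0.029, -0.0007, 0], "rot": [0, 0, 0], "grip": 0},
    {"linear": [0.03, -0.0007, 0], "rot": [0, 0, 0], "grip": 0},
    {"linear": [0, 0, 0], "rot": [0, 0, 0], "grip": 0},
    {"linear": [0, 0, 0.03], "rot": [0, 0, 0], "grip": 0},
    {"linear": [0, 0, 0.022], "rot": [0, 0, 0], "grip": 0},
    {"linear": [0, 0, 0.012], "rot": [0, 0, 0], "grip": 0},
    {"linear": [0, 0, 0], "rot": [0, 0, 0], "grip": 0}
  ]
}}

```text
t: 20.8
tcp_pos: [516.9, 114.7, 20.6]
tool_rot: [0.5, 0.866, -0.001, -0.001]
force: [1.3, 0.5, -1.0]
width: 0.3
```

Request:
{"api": "move_arm", "payload": {
  "moves": [
    {"linear": [-0.004, 0, 0], "rot": [0, 0, 0], "grip": 0},
    {"linear": [-0.004, 0, 0], "rot": [0, 0, 0], "grip": 0},
    {"linear": [-0.004, 0, 0], "rot": [0, 0, 0], "grip": 0},
    {"linear": [-0.004, 0, 0], "rot": [0, 0, 0], "grip": 0},
    {"linear": [-0.002, 0, 0], "rot": [0, 0, 0], "grip": 0},
    {"linear": [-0.002, 0, 0], "rot": [0, 0, 0], "grip": 0}
  ]
}}

```text
t: 21.55
tcp_pos: [527.5, 97.9, 21.7]
tool_rot: [0.5, 0.866, 0.0, -0.0]
force: [-0.5, 2.0, 1.7]
width: 0.5
```

```bash
python3 - <<'E'
from h import *
st()
im2,d=snap('scene','s11')
a=im2[140:240,250:390,::-1]; cv2.imwrite('pics/s11z.png',cv2.resize(a,None,fx=5.6,fy=5.6,interpolation=cv2.INTER_CUBIC))
E
```

```text
t 21.55 tcp [527.5  97.9  21.7] yaw_x 119.98 F [-0.5   1.99  1.7 ] Ftool [ 1.98  0.56 -1.7 ] w 0.5 q6 -0.49 tilt [-0.0003  0.0004]
```

View pics/s11z.png

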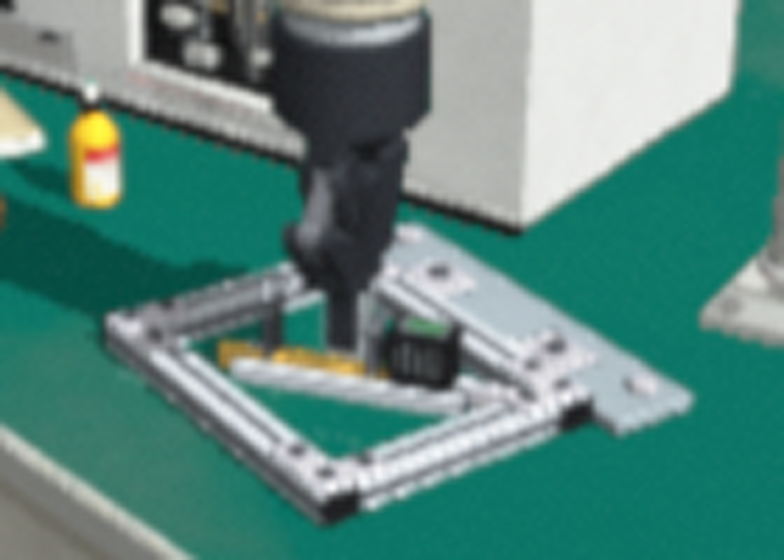

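Request:
{"api": "move_arm", "payload": {
  "moves": [
    {"linear": [-0.002, 0, -0.002], "rot": [0, 0, 0], "grip": 0},
    {"linear": [-0.002, 0, 0], "rot": [0, 0, 0], "grip": 0},
    {"linear": [-0.002, 0, 0], "rot": [0, 0, 0], "grip": 0},
    {"linear": [-0.001, 0, 0], "rot": [0, 0, 0], "grip": 0},
    {"linear": [0, 0, 0], "rot": [0, 0, 0], "grip": 0}
  ]
}}

```text
t: 22.22
tcp_pos: [531.1, 91.8, 23.7]
tool_rot: [0.5, 0.866, 0.0, -0.0]
force: [-0.9, 1.1, 0.8]
width: 0.1
```

Request:
{"api": "move_arm", "payload": {
  "moves": [
    {"linear": [-0.001, 0, 0], "rot": [0, 0, 0], "grip": 0},
    {"linear": [0, 0, 0], "rot": [0, 0, 0], "grip": 0}
  ]
}}

```text
t: 22.48
tcp_pos: [531.2, 91.6, 23.7]
tool_rot: [0.5, 0.866, 0.0, -0.001]
force: [-2.6, 4.7, 1.3]
width: -0.0
```

Request:
{"api": "move_arm", "payload": {
  "moves": [
    {"linear": [-0.001, 0, 0], "rot": [0, 0, 0], "grip": 0},
    {"linear": [0, 0, 0], "rot": [0, 0, 0], "grip": 0}
  ]
}}

```text
t: 22.72
tcp_pos: [531.2, 91.5, 23.7]
tool_rot: [0.5, 0.866, 0.0, -0.001]
force: [-3.9, 7.8, 3.4]
width: -0.0
```

```bash
python3 - <<'E'
from h import *
im2,d=snap('scene','s12')
a=im2[185:225,320:370,::-1]; cv2.imwrite('pics/s12z.png',cv2.resize(a,None,fx=14,fy=14,interpolation=cv2.INTER_CUBIC))
im2,d=snap('top','t12')
a=im2[155:265,245:365,::-1]; cv2.imwrite('pics/t12z.png',cv2.resize(a,None,fx=5.4,fy=5.4,interpolation=cv2.INTER_CUBIC))
for P in ([577.5,15,22],[577.5,15,8],[577.5,15,0]):
  u=proj('scene',P); print(((u-[320,185]+.5)*14-.5).round(0))
E
```

```text
[368. 319.]
[364. 381.]
[362. 416.]
```

View pics/s12z.png

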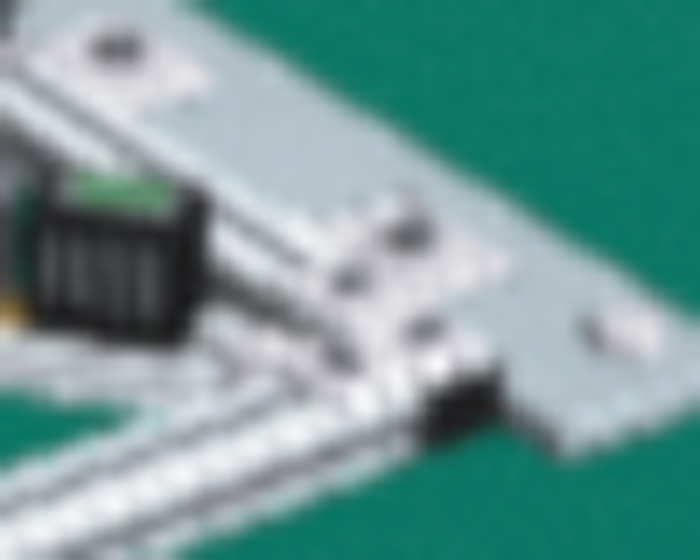

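View pics/t12z.png

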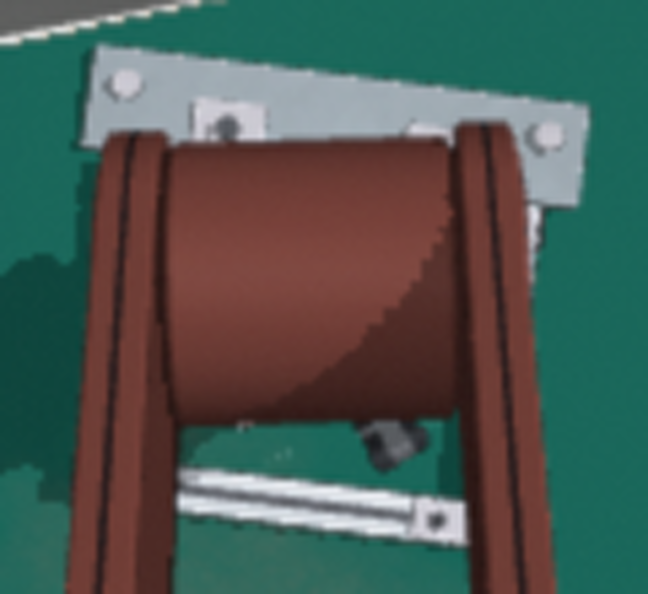

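The camera can't see into this corner because the arm and rail hide it. The stop at 8 N without further slip suggests the butt is home. I'll check it from above after gauging. Now I'll slide the tongue out.

Request:
{"api": "move_arm", "payload": {
  "moves": [
    {"linear": [0.005, 0, 0], "rot": [0, 0, 0], "grip": 0},
    {"linear": [0.006, 0, 0], "rot": [0, 0, 0], "grip": 0},
    {"linear": [0.006, 0, 0], "rot": [0, 0, 0], "grip": 0},
    {"linear": [0.006, 0, 0], "rot": [0, 0, 0], "grip": 0},
    {"linear": [0.004, 0, 0], "rot": [0, 0, 0], "grip": 0},
    {"linear": [0.003, 0, 0], "rot": [0, 0, 0], "grip": 0},
    {"linear": [0.005, 0, 0], "rot": [0, 0, 0], "grip": 0},
    {"linear": [0.005, 0, 0], "rot": [0, 0, 0], "grip": 0},
    {"linear": [0.005, 0, 0], "rot": [0, 0, 0], "grip": 0},
    {"linear": [0.005, 0, 0], "rot": [0, 0, 0], "grip": 0},
    {"linear": [0.005, 0, 0], "rot": [0, 0, 0], "grip": 0},
    {"linear": [0.005, 0, 0], "rot": [0, 0, 0], "grip": 0}
  ]
}}

```text
t: 24.32
tcp_pos: [501.9, 142.3, 23.7]
tool_rot: [0.5, 0.866, -0.0, -0.0]
force: [0.1, -0.2, 0.4]
width: 0.2
```

Request:
{"api": "move_arm", "payload": {
  "moves": [
    {"linear": [0.0015, 0, 0], "rot": [0, 0, 0], "grip": 0},
    {"linear": [0, 0, 0], "rot": [0, 0, 0], "grip": 0}
  ]
}}

```text
t: 24.58
tcp_pos: [501.4, 143.5, 23.8]
tool_rot: [0.5, 0.866, 0.0, 0.0]
force: [-0.0, 0.7, 0.6]
width: -0.5
```

```bash
python3 - <<'E'
from h import *
st()
im2,d=snap('scene','s13')
a=im2[140:240,250:390,::-1]; cv2.imwrite('pics/s13z.png',cv2.resize(a,None,fx=5.6,fy=5.6,interpolation=cv2.INTER_CUBIC))
E
```

```text
t 24.575 tcp [501.4 143.5  23.8] yaw_x 119.99 F [-0.01  0.67  0.58] Ftool [ 0.58  0.32 -0.58] w -0.5 q6 -0.4 tilt [0.0001 0.0002]
```

View pics/s13z.png

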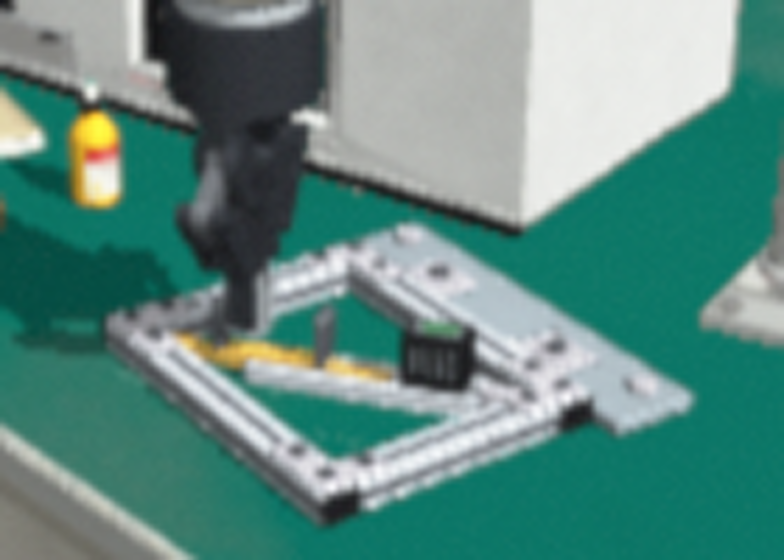

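The tongue tip, at crop (180,340), is close to the near-left corner. Advancing gently.

Request:
{"api": "move_arm", "payload": {
  "moves": [
    {"linear": [0.002, 0, 0], "rot": [0, 0, 0], "grip": 0},
    {"linear": [0.0015, 0, 0], "rot": [0, 0, 0], "grip": 0},
    {"linear": [0, 0, 0], "rot": [0, 0, 0], "grip": 0}
  ]
}}

```text
t: 25.0
tcp_pos: [500.2, 146.3, 24.0]
tool_rot: [0.5, 0.866, 0.0, 0.001]
force: [2.6, -2.0, 0.5]
width: 0.1
```

Request:
{"api": "move_arm", "payload": {
  "moves": [
    {"linear": [0.0015, 0, 0], "rot": [0, 0, 0], "grip": 0},
    {"linear": [0, 0, 0], "rot": [0, 0, 0], "grip": 0}
  ]
}}

```text
t: 25.25
tcp_pos: [499.5, 147.6, 24.1]
tool_rot: [0.5, 0.866, 0.0, 0.001]
force: [4.1, -2.2, 1.1]
width: 0.3
```

Request:
{"api": "move_arm", "payload": {
  "moves": [
    {"linear": [0.001, 0, 0], "rot": [0, 0, 0], "grip": 0},
    {"linear": [0, 0, 0], "rot": [0, 0, 0], "grip": 0}
  ]
}}

```text
t: 25.5
tcp_pos: [498.9, 148.5, 24.1]
tool_rot: [0.5, 0.866, 0.0, 0.001]
force: [4.4, -2.3, 1.8]
width: -0.1
```

Force is mostly +x, so the tip is on the near rail. I'll swing it along that rail towards the corner (tool +x and +y).

Request:
{"api": "move_arm", "payload": {
  "moves": [
    {"linear": [0.0008, 0.0012, 0], "rot": [0, 0, 0], "grip": 0},
    {"linear": [0, 0, 0], "rot": [0, 0, 0], "grip": 0}
  ]
}}

```text
t: 25.75
tcp_pos: [499.2, 149.4, 23.8]
tool_rot: [0.5, 0.866, -0.0, 0.0]
force: [4.1, -4.0, 2.3]
width: 0.0
```

Request:
{"api": "move_arm", "payload": {
  "moves": [
    {"linear": [0.0005, 0.0012, 0], "rot": [0, 0, 0], "grip": 0},
    {"linear": [0, 0, 0], "rot": [0, 0, 0], "grip": 0}
  ]
}}

```text
t: 26.0
tcp_pos: [499.6, 149.7, 23.7]
tool_rot: [0.5, 0.866, -0.001, 0.0]
force: [2.9, -6.6, 3.0]
width: 0.1
```

```bash
python3 -c "
from h import *
st()"
```

```text
t 26.0 tcp [499.6 149.7  23.7] yaw_x 120.01 F [ 2.9  -6.65  3.02] Ftool [-7.21 -0.81 -3.01] w 0.1 q6 -0.38 tilt [-0.0008 -0.0021]
```

Request:
{"api": "move_arm", "payload": {
  "moves": [
    {"linear": [0, 0.0012, 0], "rot": [0, 0, 0], "grip": 0},
    {"linear": [0, 0, 0], "rot": [0, 0, 0], "grip": 0}
  ]
}}

```text
t: 26.25
tcp_pos: [500.3, 150.1, 23.5]
tool_rot: [0.5, 0.866, -0.001, -0.0]
force: [2.4, -7.6, 3.6]
width: -0.0
```

```bash
python3 - <<'E'
from h import *
st()
im2,d=snap('top','t14')
a=im2[155:265,245:365,::-1]; cv2.imwrite('pics/t14z.png',cv2.resize(a,None,fx=5.4,fy=5.4,interpolation=cv2.INTER_CUBIC))
E
```

```text
t 26.25 tcp [500.3 150.1  23.5] yaw_x 120.01 F [ 2.38 -7.56  3.62] Ftool [-7.74 -1.73 -3.6 ] w -0.0 q6 -0.38 tilt [-0.0017 -0.0023]
```

View pics/t14z.png

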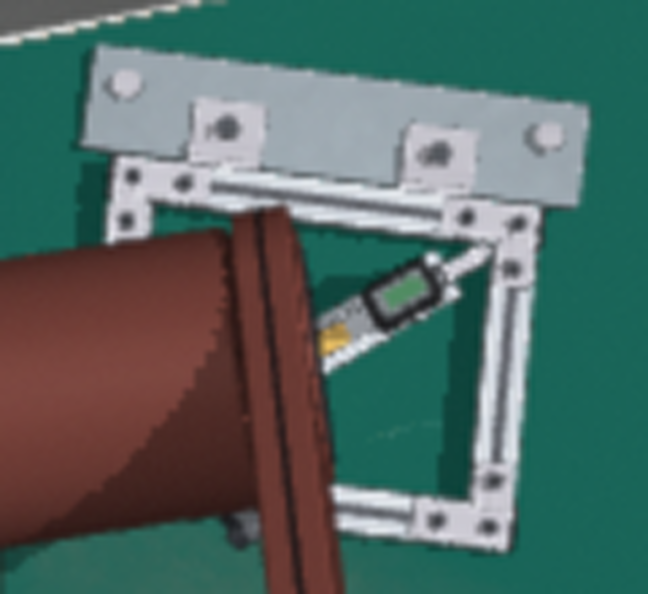

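The top view shows the butt's round end at about (489,249), tucked into the back-right corner at (496,238). Gauge 2 travels 66.2 mm against 71.0 mm for gauge 1. So d1 − d2 is about 4.8 mm (4.3 mm from the image), and the near rail must go about 2.9 mm to +y. Next I'll lift out and go to the right end of the near rail.

Request:
{"api": "move_arm", "payload": {
  "moves": [
    {"linear": [-0.004, -0.002, 0], "rot": [0, 0, 0], "grip": 0},
    {"linear": [-0.006, 0, 0], "rot": [0, 0, 0], "grip": 0},
    {"linear": [0, 0, 0], "rot": [0, 0, 0], "grip": 0},
    {"linear": [0, 0, -0.03], "rot": [0, 0, 0], "grip": 0},
    {"linear": [0, 0, -0.03], "rot": [0, 0, 0], "grip": 0},
    {"linear": [-0.028, -0.033, 0], "rot": [0, 0, 0], "grip": 0},
    {"linear": [-0.028, -0.033, 0], "rot": [0, 0, 0], "grip": 0},
    {"linear": [-0.028, -0.033, 0], "rot": [0, 0, 0], "grip": 0},
    {"linear": [-0.024, -0.032, 0], "rot": [0, 0, 0], "grip": 0},
    {"linear": [0, 0, 0], "rot": [0, 0, 10], "grip": 0},
    {"linear": [0, 0, 0], "rot": [0, 0, 10], "grip": 0},
    {"linear": [0, 0, 0], "rot": [0, 0, 10], "grip": 0}
  ]
}}

```text
t: 27.8
tcp_pos: [444.3, -17.1, 83.6]
tool_rot: [0.709, 0.705, 0.0, -0.0]
force: [0.4, -0.0, -0.2]
width: 0.1
```

Request:
{"api": "move_arm", "payload": {
  "moves": [
    {"linear": [0, 0, 0], "rot": [0, 0, 7.5], "grip": 0},
    {"linear": [0, 0, 0], "rot": [0, 0, 0], "grip": 0}
  ]
}}

```text
t: 28.05
tcp_pos: [444.3, -17.0, 83.6]
tool_rot: [0.752, 0.66, -0.0, -0.0]
force: [0.0, 0.6, 0.1]
width: -0.2
```

```bash
python3 - <<'E'
from h import *
goto([441.5,-16.5,5],82.5)
im2,d=snap('top','t15')
a=im2[155:275,245:365,::-1]; cv2.imwrite('pics/t15z.png',cv2.resize(a,None,fx=5,fy=5,interpolation=cv2.INTER_CUBIC))
E
```

```text
t 28.05 tcp [444.3 -17.   83.6] yaw_x 82.56 F [0.05 0.55 0.08] Ftool [ 0.56 -0.02 -0.08] w -0.2 q6 -0.09 tilt [-0.0005  0.0004]
tool delta mm [ 0.1 -2.8 78.6] dyaw tool 0.05591863211424197
```

View pics/t15z.png

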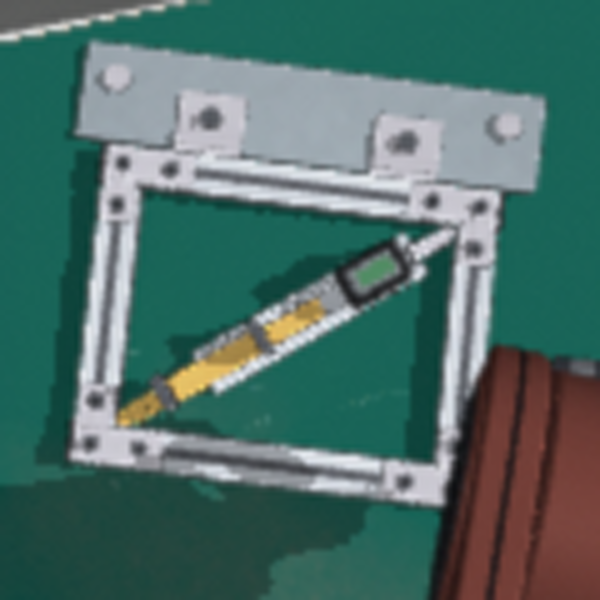

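The rule spans the second diagonal, from the butt at crop (455,232) to the tip at (120,420). Lowering beside the right end of the near rail.

Request:
{"api": "move_arm", "payload": {
  "moves": [
    {"linear": [0, -0.0028, 0.03], "rot": [0, 0, 0], "grip": 0},
    {"linear": [0, 0, 0.028], "rot": [0, 0, 0], "grip": 0},
    {"linear": [0, 0, 0.012], "rot": [0, 0, 0], "grip": 0},
    {"linear": [0, 0, 0.006], "rot": [0, 0, 0], "grip": 0},
    {"linear": [0, 0, 0], "rot": [0, 0, 0], "grip": 0}
  ]
}}

```text
t: 28.72
tcp_pos: [442.1, -16.9, 8.0]
tool_rot: [0.752, 0.659, 0.0, 0.0]
force: [0.2, -0.2, -0.4]
width: -0.2
```

Request:
{"api": "move_arm", "payload": {
  "moves": [
    {"linear": [0.004, 0, 0], "rot": [0, 0, 0], "grip": 0},
    {"linear": [0.004, 0, 0], "rot": [0, 0, 0], "grip": 0},
    {"linear": [0.003, 0, 0], "rot": [0, 0, 0], "grip": 0},
    {"linear": [0, 0, 0], "rot": [0, 0, 0], "grip": 0}
  ]
}}

```text
t: 29.22
tcp_pos: [443.4, -5.7, 7.9]
tool_rot: [0.752, 0.659, 0.0, 0.0]
force: [-0.1, -0.4, 0.2]
width: 0.1
```

```bash
python3 - <<'E'
from h import *
st()
im2,d=snap('scene','s15')
a=im2[140:240,250:390,::-1]; cv2.imwrite('pics/s15z.png',cv2.resize(a,None,fx=5.6,fy=5.6,interpolation=cv2.INTER_CUBIC))
E
```

```text
t 29.225 tcp [443.4  -5.7   7.9] yaw_x 82.52 F [-0.13 -0.36  0.22] Ftool [-0.38 -0.08 -0.22] w 0.1 q6 -0.06 tilt [ 0.0003 -0.    ]
```

View pics/s15z.png

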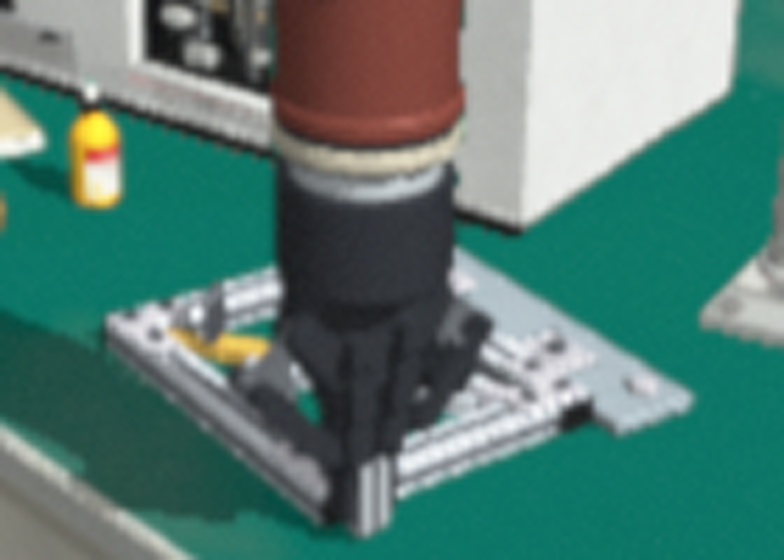

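The fingers are beside the rail end. Closing in slowly.

Request:
{"api": "move_arm", "payload": {
  "moves": [
    {"linear": [0.0015, 0, 0], "rot": [0, 0, 0], "grip": 0},
    {"linear": [0.0015, 0, 0], "rot": [0, 0, 0], "grip": 0},
    {"linear": [0, 0, 0], "rot": [0, 0, 0], "grip": 0}
  ]
}}

```text
t: 29.65
tcp_pos: [443.6, -2.9, 7.7]
tool_rot: [0.752, 0.659, -0.0, -0.0]
force: [-0.2, 0.4, 0.7]
width: 0.1
```

Request:
{"api": "move_arm", "payload": {
  "moves": [
    {"linear": [0.001, 0, 0], "rot": [0, 0, 0], "grip": 0},
    {"linear": [0, 0, 0], "rot": [0, 0, 0], "grip": 0}
  ]
}}

```text
t: 29.9
tcp_pos: [443.8, -2.0, 7.7]
tool_rot: [0.752, 0.659, 0.0, 0.0]
force: [-0.0, 0.4, -0.4]
width: 0.0
```

Request:
{"api": "move_arm", "payload": {
  "moves": [
    {"linear": [0.001, 0, 0], "rot": [0, 0, 0], "grip": 0},
    {"linear": [0, 0, 0], "rot": [0, 0, 0], "grip": 0}
  ]
}}

```text
t: 30.15
tcp_pos: [443.9, -1.0, 7.7]
tool_rot: [0.752, 0.659, 0.0, -0.0]
force: [0.0, -0.1, 0.2]
width: 0.0
```

Request:
{"api": "move_arm", "payload": {
  "moves": [
    {"linear": [0.001, 0, 0], "rot": [0, 0, 0], "grip": 0},
    {"linear": [0, 0, 0], "rot": [0, 0, 0], "grip": 0}
  ]
}}

```text
t: 30.4
tcp_pos: [444.0, 0.0, 7.7]
tool_rot: [0.752, 0.659, 0.0, 0.0]
force: [0.1, 0.4, 0.3]
width: -0.2
```

Request:
{"api": "move_arm", "payload": {
  "moves": [
    {"linear": [0.001, 0, 0], "rot": [0, 0, 0], "grip": 0},
    {"linear": [0, 0, 0], "rot": [0, 0, 0], "grip": 0}
  ]
}}

```text
t: 30.65
tcp_pos: [444.2, 0.8, 7.7]
tool_rot: [0.752, 0.659, -0.0, 0.0]
force: [-0.3, -1.4, 0.1]
width: 0.1
```

Request:
{"api": "move_arm", "payload": {
  "moves": [
    {"linear": [0.001, 0, 0], "rot": [0, 0, 0], "grip": 0},
    {"linear": [0, 0, 0], "rot": [0, 0, 0], "grip": 0}
  ]
}}

```text
t: 30.9
tcp_pos: [444.2, 1.0, 7.7]
tool_rot: [0.752, 0.659, -0.001, 0.001]
force: [-1.2, -7.6, 0.7]
width: 0.1
```

Contact is at y ≈ 1.0. I'll continue until the rail moves and track the measured TCP.

Request:
{"api": "move_arm", "payload": {
  "moves": [
    {"linear": [0.001, 0, 0], "rot": [0, 0, 0], "grip": 0},
    {"linear": [0, 0, 0], "rot": [0, 0, 0], "grip": 0}
  ]
}}

```text
t: 31.15
tcp_pos: [444.2, 1.0, 7.7]
tool_rot: [0.752, 0.66, -0.001, 0.001]
force: [-2.2, -11.1, 0.9]
width: -0.6
```

Request:
{"api": "move_arm", "payload": {
  "moves": [
    {"linear": [0.001, 0, 0], "rot": [0, 0, 0], "grip": 0},
    {"linear": [0, 0, 0], "rot": [0, 0, 0], "grip": 0}
  ]
}}

```text
t: 31.4
tcp_pos: [444.3, 1.6, 7.7]
tool_rot: [0.752, 0.66, -0.002, 0.001]
force: [-3.1, -12.5, 0.8]
width: 0.3
```

Request:
{"api": "move_arm", "payload": {
  "moves": [
    {"linear": [0.0008, 0, 0], "rot": [0, 0, 0], "grip": 0},
    {"linear": [0, 0, 0], "rot": [0, 0, 0], "grip": 0}
  ]
}}

```text
t: 31.65
tcp_pos: [444.4, 2.4, 7.7]
tool_rot: [0.752, 0.66, -0.002, 0.001]
force: [-3.5, -12.9, 1.3]
width: -0.1
```

Request:
{"api": "move_arm", "payload": {
  "moves": [
    {"linear": [0.0007, 0, 0], "rot": [0, 0, 0], "grip": 0},
    {"linear": [0.0006, 0, 0], "rot": [0, 0, 0], "grip": 0},
    {"linear": [0, 0, 0], "rot": [0, 0, 0], "grip": 0}
  ]
}}

```text
t: 32.02
tcp_pos: [444.5, 3.6, 7.8]
tool_rot: [0.752, 0.66, -0.002, 0.001]
force: [-3.3, -14.2, 1.1]
width: -0.2
```

```bash
python3 -c "
from h import *
st()"
```

```text
t 32.025 tcp [444.5   3.6   7.8] yaw_x 82.55 F [ -3.27 -14.19   1.11] Ftool [-14.5   -1.4   -1.04] w -0.2 q6 -0.03 tilt [-0.0009 -0.0042]
```

Request:
{"api": "move_arm", "payload": {
  "moves": [
    {"linear": [0.0002, 0, 0], "rot": [0, 0, 0], "grip": 0},
    {"linear": [0, 0, 0], "rot": [0, 0, 0], "grip": 0}
  ]
}}

```text
t: 32.28
tcp_pos: [444.6, 3.8, 7.7]
tool_rot: [0.752, 0.66, -0.002, 0.001]
force: [-3.0, -12.8, 0.9]
width: 0.5
```

Request:
{"api": "move_arm", "payload": {
  "moves": [
    {"linear": [-0.005, 0, 0], "rot": [0, 0, 0], "grip": 0},
    {"linear": [-0.02, 0, 0], "rot": [0, 0, 0], "grip": 0},
    {"linear": [-0.04, 0, -0.03], "rot": [0, 0, 0], "grip": 0},
    {"linear": [-0.05, 0, -0.03], "rot": [0, 0, 0], "grip": 0},
    {"linear": [-0.03, 0, -0.03], "rot": [0, 0, 0], "grip": 0}
  ]
}}

```text
t: 32.9
tcp_pos: [425.7, -139.0, 98.8]
tool_rot: [0.752, 0.659, 0.0, 0.0]
force: [1.1, 0.5, -0.1]
width: -0.4
```

```bash
cat > m2.py <<'E'
from h import *
import sys
tag=sys.argv[1]
C=[[596.6,173.5],[575.8,15.9],[457.3,28.9],[477.9,186.3]]
def go(im):
  P,s,l=frame(im,'top',C,16,half=6,trim=.3); P,s,l=frame(im,'top',P,16,half=6,trim=.3); print(s); report(P)
  yh=(P[0]-P[1])/np.linalg.norm(P[0]-P[1]); print('shift',(P[3]-P[0])@yh,(P[2]-P[1])@yh)
  a=[np.degrees(np.arctan2(x[1],x[0])) for x in l]; print('line angles',np.round(np.mod(a,180),2),)
go(cv2.imread('pics/top0.png')[:,:,::-1]) 
im,d=snap('top',tag); go(im)
a=im[155:275,245:365,::-1]; cv2.imwrite(f'pics/{tag}z.png',cv2.resize(a,None,fx=5,fy=5,interpolation=cv2.INTER_CUBIC))
st()
E
python3 m2.py t16
```

```text
[(0.16, 60), (0.15, 60), (0.2, 60), (0.16, 60)]
BL,BR,NR,NL [[596.4000244140625, 173.8000030517578], [576.2000122070312, 16.600000381469727], [457.29998779296875, 28.200000762939453], [477.70001220703125, 186.0]]
sides [158.4, 119.5, 159.1, 119.3] d1 201.4 d2 195.9
shift -3.0315428 -3.725627
line angles [ 82.68 174.47  82.63 174.14]
[(0.16, 60), (0.14, 60), (0.17, 60), (0.09, 60)]
BL,BR,NR,NL [[596.4000244140625, 173.6999969482422], [576.0999755859375, 15.899999618530273], [457.8999938964844, 31.5], [477.8999938964844, 188.89999389648438]]
sides [159.2, 119.2, 158.7, 119.5] d1 198.5 d2 199.0
shift -0.048540115 0.430521
line angles [ 82.67 172.46  82.76 172.69]
t 32.95 tcp [ 428.2 -142.8  103.1] yaw_x 82.4 F [ 2.52 -3.46  2.84] Ftool [-3.11  2.98 -2.81] w 0.0 q6 -0.36 tilt [ 0.0063 -0.0048]
```

View pics/t16z.png

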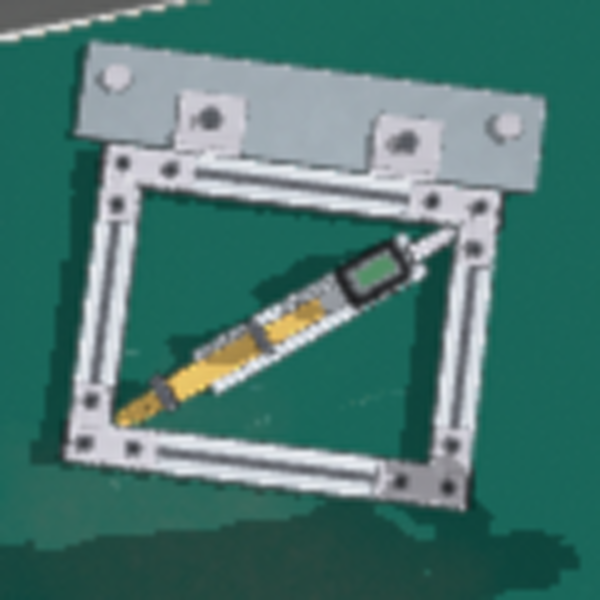

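The frame is square to about 0.2° (rail lines at 82.7° and 172.6°). The measured diagonals are 198.5 and 199.0. As expected, the tip now sits just short of the corner. Going back into the slot to slide it out again.

Request:
{"api": "move_arm", "payload": {
  "moves": [
    {"linear": [0.048, 0.007, 0], "rot": [0, 0, 0], "grip": 0},
    {"linear": [0.048, 0.007, 0], "rot": [0, 0, 0], "grip": 0},
    {"linear": [0.048, 0.007, 0], "rot": [0, 0, 0], "grip": 0},
    {"linear": [0.048, 0.007, 0], "rot": [0, 0, 0], "grip": 0},
    {"linear": [0.048, 0.007, 0], "rot": [0, 0, 0], "grip": 0},
    {"linear": [0.048, 0.006, 0], "rot": [0, 0, 0], "grip": 0},
    {"linear": [0, 0, 0], "rot": [0, 0, -9.4], "grip": 0},
    {"linear": [0, 0, 0], "rot": [0, 0, -9.4], "grip": 0},
    {"linear": [0, 0, 0], "rot": [0, 0, -9.4], "grip": 0},
    {"linear": [0, 0, 0], "rot": [0, 0, -9.4], "grip": 0},
    {"linear": [0, 0, 0], "rot": [0, 0, 0], "grip": 0}
  ]
}}

```text
t: 34.33
tcp_pos: [504.0, 143.1, 97.5]
tool_rot: [0.5, 0.866, 0.0, -0.0]
force: [-0.4, 0.3, -0.7]
width: 0.1
```

```bash
python3 - <<'E'
from h import *
goto([507,138.5,24],120)
for z in(42,):
  for p in((262,330),(164,392)): print(ray('top',245+(p[0]+.5)/5-.5,155+(p[1]+.5)/5-.5,z).round(1))
E
```

```text
t 34.325 tcp [504.  143.1  97.5] yaw_x 120.01 F [-0.44  0.29 -0.72] Ftool [ 0.47 -0.23  0.72] w 0.1 q6 -0.4 tilt [-0.0004  0.0005]
tool delta mm [-5.5  0.3 73.5] dyaw tool 0.013538937021564834
[523.  112.7  42. ]
[493.5 160.   42. ]
```

Request:
{"api": "move_arm", "payload": {
  "moves": [
    {"linear": [-0.0065, 0.0003, 0.01], "rot": [0, 0, 0], "grip": 0},
    {"linear": [0, 0, 0.03], "rot": [0, 0, 0], "grip": 0},
    {"linear": [0, 0, 0.022], "rot": [0, 0, 0], "grip": 0},
    {"linear": [0, 0, 0.01], "rot": [0, 0, 0], "grip": 0},
    {"linear": [0, 0, 0], "rot": [0, 0, 0], "grip": 0}
  ]
}}

```text
t: 34.95
tcp_pos: [507.1, 136.9, 24.8]
tool_rot: [0.5, 0.866, -0.001, -0.001]
force: [0.8, -0.5, -0.0]
width: -0.1
```

```bash
python3 -c "
from h import *
goto([500.3,150.1,24])"
```

```text
t 34.95 tcp [507.1 136.9  24.8] yaw_x 120.02 F [ 0.75 -0.53 -0.03] Ftool [-0.84  0.39  0.03] w -0.1 q6 -0.41 tilt [-0.0018 -0.0001]
tool delta mm [14.8  0.7  0.8] dyaw tool None
```

I'll re-seat the butt first, by pushing the tongue shut and then gently against the corner. That makes the last measurement clean.

Request:
{"api": "move_arm", "payload": {
  "moves": [
    {"linear": [-0.006, 0, 0], "rot": [0, 0, 0], "grip": 0},
    {"linear": [-0.006, 0, 0], "rot": [0, 0, 0], "grip": 0},
    {"linear": [-0.006, 0, 0], "rot": [0, 0, 0], "grip": 0},
    {"linear": [-0.006, 0, 0], "rot": [0, 0, 0], "grip": 0},
    {"linear": [-0.006, 0, 0], "rot": [0, 0, 0], "grip": 0},
    {"linear": [-0.006, 0, 0], "rot": [0, 0, 0], "grip": 0},
    {"linear": [-0.006, 0, 0], "rot": [0, 0, 0], "grip": 0},
    {"linear": [-0.004, 0, 0], "rot": [0, 0, 0], "grip": 0},
    {"linear": [-0.002, 0, 0], "rot": [0, 0, 0], "grip": 0},
    {"linear": [0, 0, 0], "rot": [0, 0, 0], "grip": 0}
  ]
}}

```text
t: 36.2
tcp_pos: [531.9, 95.5, 25.6]
tool_rot: [0.499, 0.866, -0.0, 0.0]
force: [0.4, -0.5, -0.3]
width: 0.3
```

Request:
{"api": "move_arm", "payload": {
  "moves": [
    {"linear": [-0.001, 0, 0], "rot": [0, 0, 0], "grip": 0},
    {"linear": [-0.001, 0, 0], "rot": [0, 0, 0], "grip": 0},
    {"linear": [0, 0, 0], "rot": [0, 0, 0], "grip": 0}
  ]
}}

```text
t: 36.58
tcp_pos: [532.7, 93.9, 25.7]
tool_rot: [0.499, 0.866, 0.0, -0.0]
force: [-0.5, 0.8, -0.6]
width: 0.2
```

Request:
{"api": "move_arm", "payload": {
  "moves": [
    {"linear": [-0.001, 0, 0], "rot": [0, 0, 0], "grip": 0},
    {"linear": [0, 0, 0], "rot": [0, 0, 0], "grip": 0}
  ]
}}

```text
t: 36.83
tcp_pos: [533.2, 93.1, 25.7]
tool_rot: [0.499, 0.866, 0.0, -0.0]
force: [-1.0, 1.6, 0.2]
width: 0.1
```

Request:
{"api": "move_arm", "payload": {
  "moves": [
    {"linear": [-0.001, 0, 0], "rot": [0, 0, 0], "grip": 0},
    {"linear": [0, 0, 0], "rot": [0, 0, 0], "grip": 0}
  ]
}}

```text
t: 37.08
tcp_pos: [533.3, 92.9, 25.7]
tool_rot: [0.499, 0.866, 0.0, -0.001]
force: [-3.2, 4.6, 2.2]
width: -0.3
```

Request:
{"api": "move_arm", "payload": {
  "moves": [
    {"linear": [-0.0008, 0, 0], "rot": [0, 0, 0], "grip": 0},
    {"linear": [0, 0, 0], "rot": [0, 0, 0], "grip": 0}
  ]
}}

```text
t: 37.33
tcp_pos: [533.3, 92.8, 25.7]
tool_rot: [0.499, 0.866, 0.0, -0.001]
force: [-3.5, 7.7, 3.4]
width: 0.1
```

```bash
python3 -c "
from h import *
st()"
```

```text
t 37.325 tcp [533.3  92.8  25.7] yaw_x 120.08 F [-3.52  7.73  3.38] Ftool [ 8.46  0.82 -3.35] w 0.1 q6 -0.5 tilt [-0.0019  0.0021]
```

Re-seated within 0.1 mm of the earlier contact, so the butt had not moved. Now the tongue goes out; contact is expected about 68.6 mm along.

Request:
{"api": "move_arm", "payload": {
  "moves": [
    {"linear": [0.005, 0, 0], "rot": [0, 0, 0], "grip": 0},
    {"linear": [0.006, 0, 0], "rot": [0, 0, 0], "grip": 0},
    {"linear": [0.006, 0, 0], "rot": [0, 0, 0], "grip": 0},
    {"linear": [0.006, 0, 0], "rot": [0, 0, 0], "grip": 0},
    {"linear": [0.004, 0, 0], "rot": [0, 0, 0], "grip": 0},
    {"linear": [0.003, 0, 0], "rot": [0, 0, 0], "grip": 0},
    {"linear": [0.005, 0, 0], "rot": [0, 0, 0], "grip": 0},
    {"linear": [0.005, 0, 0], "rot": [0, 0, 0], "grip": 0},
    {"linear": [0.006, 0, 0], "rot": [0, 0, 0], "grip": 0},
    {"linear": [0.006, 0, 0], "rot": [0, 0, 0], "grip": 0},
    {"linear": [0.006, 0, 0], "rot": [0, 0, 0], "grip": 0},
    {"linear": [0.005, 0, 0], "rot": [0, 0, 0], "grip": 0}
  ]
}}

```text
t: 38.83
tcp_pos: [502.4, 146.4, 25.7]
tool_rot: [0.499, 0.866, 0.0, 0.0]
force: [0.2, -0.4, -0.5]
width: 0.3
```

Request:
{"api": "move_arm", "payload": {
  "moves": [
    {"linear": [0.0015, 0, 0], "rot": [0, 0, 0], "grip": 0},
    {"linear": [0.001, 0, 0], "rot": [0, 0, 0], "grip": 0},
    {"linear": [0, 0, 0], "rot": [0, 0, 0], "grip": 0}
  ]
}}

```text
t: 39.2
tcp_pos: [501.3, 148.1, 25.6]
tool_rot: [0.499, 0.866, -0.0, -0.0]
force: [0.4, -0.5, -1.0]
width: -0.1
```

Request:
{"api": "move_arm", "payload": {
  "moves": [
    {"linear": [0.001, 0, 0], "rot": [0, 0, 0], "grip": 0},
    {"linear": [0, 0, 0], "rot": [0, 0, 0], "grip": 0}
  ]
}}

```text
t: 39.45
tcp_pos: [501.0, 148.9, 25.7]
tool_rot: [0.499, 0.866, 0.0, 0.0]
force: [0.8, -0.9, -0.2]
width: -0.2
```

Request:
{"api": "move_arm", "payload": {
  "moves": [
    {"linear": [0.001, 0, 0], "rot": [0, 0, 0], "grip": 0},
    {"linear": [0.001, 0, 0], "rot": [0, 0, 0], "grip": 0},
    {"linear": [0, 0, 0], "rot": [0, 0, 0], "grip": 0}
  ]
}}

```text
t: 39.83
tcp_pos: [500.3, 150.8, 26.0]
tool_rot: [0.499, 0.866, 0.0, 0.0]
force: [2.7, -2.1, -1.1]
width: 0.0
```

Request:
{"api": "move_arm", "payload": {
  "moves": [
    {"linear": [0.001, 0, 0], "rot": [0, 0, 0], "grip": 0},
    {"linear": [0, 0, 0], "rot": [0, 0, 0], "grip": 0}
  ]
}}

```text
t: 40.08
tcp_pos: [499.9, 151.7, 26.1]
tool_rot: [0.499, 0.866, 0.0, 0.0]
force: [3.3, -0.0, 0.0]
width: -0.3
```

Request:
{"api": "move_arm", "payload": {
  "moves": [
    {"linear": [0.0008, 0.0004, 0], "rot": [0, 0, 0], "grip": 0},
    {"linear": [0, 0, 0], "rot": [0, 0, 0], "grip": 0}
  ]
}}

```text
t: 40.33
tcp_pos: [500.0, 152.1, 26.0]
tool_rot: [0.499, 0.866, 0.0, 0.001]
force: [4.2, -3.1, 0.3]
width: -0.2
```

Request:
{"api": "move_arm", "payload": {
  "moves": [
    {"linear": [0.0004, 0.001, 0], "rot": [0, 0, 0], "grip": 0},
    {"linear": [0, 0, 0], "rot": [0, 0, 0], "grip": 0}
  ]
}}

```text
t: 40.58
tcp_pos: [500.4, 152.5, 25.8]
tool_rot: [0.499, 0.866, -0.0, 0.001]
force: [4.9, -5.7, 0.6]
width: -0.1
```

Request:
{"api": "move_arm", "payload": {
  "moves": [
    {"linear": [0.0002, 0.001, 0], "rot": [0, 0, 0], "grip": 0},
    {"linear": [0, 0, 0], "rot": [0, 0, 0], "grip": 0}
  ]
}}

```text
t: 40.83
tcp_pos: [500.8, 152.8, 25.8]
tool_rot: [0.499, 0.866, -0.001, 0.0]
force: [2.7, -7.7, 1.7]
width: -0.2
```

```bash
python3 -c "
from h import *
o,R=st(); d=o['tcp_pos'][:2]-[533.3,92.8]; print(d@R[:2,0], d@R[:2,1], np.linalg.norm(d))"
```

```text
t 40.825 tcp [500.8 152.8  25.8] yaw_x 120.11 F [ 2.69 -7.66  1.71] Ftool [-7.98 -1.52 -1.7 ] w -0.2 q6 -0.38 tilt [-0.0003 -0.0022]
68.16845678133323 1.9516934316103103 68.19650023834865
```

The tip is seated with 8 N along the diagonal, at 68.2 mm of travel against 68.6 mm expected for square. Withdrawing without touching the plates.

Request:
{"api": "move_arm", "payload": {
  "moves": [
    {"linear": [-0.003, -0.0005, 0], "rot": [0, 0, 0], "grip": 0},
    {"linear": [-0.009, -0.001, 0], "rot": [0, 0, 0], "grip": 0},
    {"linear": [0, 0, 0], "rot": [0, 0, 0], "grip": 0},
    {"linear": [0, 0, -0.03], "rot": [0, 0, 0], "grip": 0},
    {"linear": [0, 0, -0.05], "rot": [0, 0, 0], "grip": 0},
    {"linear": [-0.035, -0.045, 0], "rot": [0, 0, 0], "grip": 0},
    {"linear": [-0.035, -0.045, 0], "rot": [0, 0, 0], "grip": 0},
    {"linear": [-0.035, -0.045, 0], "rot": [0, 0, 0], "grip": 0},
    {"linear": [-0.035, -0.045, 0], "rot": [0, 0, 0], "grip": 0},
    {"linear": [-0.035, -0.045, 0], "rot": [0, 0, 0], "grip": 0},
    {"linear": [0, 0, 0], "rot": [0, 0, 0], "grip": 0}
  ]
}}

```text
t: 42.2
tcp_pos: [397.3, -124.3, 105.8]
tool_rot: [0.502, 0.865, -0.0, 0.0]
force: [-0.2, 1.5, 0.6]
width: -0.1
```

```bash
python3 m2.py t17; cat > m3.py <<'E'
from h import *
def ang(tag):
  im=cv2.imread(f'pics/{tag}.png')[:,:,::-1]
  C=np.array([[596.6,173.5],[575.8,15.9],[457.3,28.9],[477.9,186.3]]) if tag=='top0' else np.array([[596.6,173.5],[575.8,15.9],[457.9,31.5],[477.9,188.9]])
  P,_,l=frame(im,'top',C,16,half=6,trim=.25)
  yh=(P[0]-P[1])/np.linalg.norm(P[0]-P[1]); xh=np.array([yh[1],-yh[0]])
  a=lambda v:np.mod(np.degrees(np.arctan2(v[1],v[0])),180)
  o={'in':[a(x) for x in l]}
  # outer edges: left, right, near
  oo=[]
  for A,B,n in((P[1],P[2],-yh),(P[2],P[3],-xh),(P[3],P[0],yh)):
    A2,B2=A+20*n,B+20*n
    v,m,N=edgepts(im,'top',A2,B2,16,half=6,trim=.1); oo.append((round(float(a(v)),2),round(float(m),2)))
  print(tag,np.round(o['in'],2),'outer R,near,L',oo)
for t in('top0','t16','t17'): ang(t)
E
python3 m3.py
```

```text
[(0.16, 60), (0.15, 60), (0.2, 60), (0.16, 60)]
BL,BR,NR,NL [[596.4000244140625, 173.8000030517578], [576.2000122070312, 16.600000381469727], [457.29998779296875, 28.200000762939453], [477.70001220703125, 186.0]]
sides [158.4, 119.5, 159.1, 119.3] d1 201.4 d2 195.9
shift -3.0315428 -3.725627
line angles [ 82.68 174.47  82.63 174.14]
[(0.16, 60), (0.14, 60), (0.18, 60), (0.09, 60)]
BL,BR,NR,NL [[596.2999877929688, 173.6999969482422], [576.0999755859375, 16.0], [457.8999938964844, 31.5], [477.8999938964844, 189.0]]
sides [159.0, 119.2, 158.7, 119.4] d1 198.5 d2 198.9
shift 0.08086872 0.33346272
line angles [ 82.68 172.52  82.74 172.64]
t 42.25 tcp [ 397.9 -122.6  105.8] yaw_x 119.81 F [ 0.63  0.34 -1.06] Ftool [-0.02  0.71  1.06] w -0.1 q6 -1.01 tilt [0.0002 0.0004]
top0 [ 82.38 174.19  82.47 173.91] outer R,near,L [(173.99, 0.15), (82.48, 0.21), (174.04, 0.18)]
t16 [ 82.35 172.98  82.39 172.71] outer R,near,L [(172.7, 0.17), (82.51, 0.2), (172.74, 0.16)]
t17 [ 82.35 172.99  82.38 172.69] outer R,near,L [(172.71, 0.17), (82.43, 0.22), (172.75, 0.16)]
```

View pics/t17z.png

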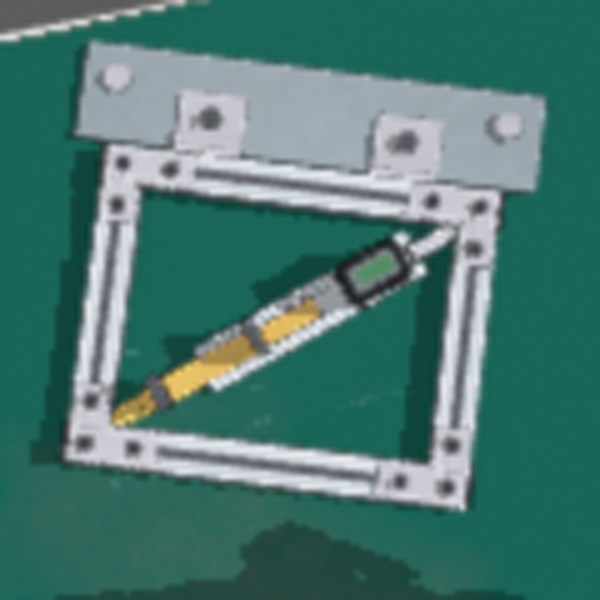

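The rule sits in both corners: butt at crop (455,230), tip at (115,420). For a finer squareness check I'll use the centroids of the dark corner bolts.

```bash
cat > m4.py <<'E'
from h import *
import sys
# bolt approx px in t17z (crop 245,155 x5): three per corner
B={'BL':(122,162),'BR':(480,207),'NR':(446,487),'NL':(84,443),'BLx':(170,170),'BRx':(432,201),'NRx':(401,482),'NLx':(134,448),'BLs':(117,205),'BRs':(474,248),'NRs':(452,445),'NLs':(91,401)}
off={'top0':(6,0)}
def bolts(im,tag):
  g=im.astype(np.float32).sum(2)/3; W={}
  for k,(x,y) in B.items():
    u,v=245+(x+.5)/5-.5,155+(y+.5)/5-.5
    if tag=='top0' and k[0]=='N': u+=1.1
    u0,v0=int(round(u)),int(round(v))
    for it in range(3):
      p=g[v0-3:v0+4,u0-3:u0+4]; yy,xx=np.mgrid[-3:4,-3:4]; rr=xx**2+yy**2<=7
      bg=np.median(p[rr]); w=np.clip(bg-20-p,0,None)*rr
      if w.sum()<1: break
      cu,cv=u0+(w*xx).sum()/w.sum(),v0+(w*yy).sum()/w.sum()
      n=(int(round(cu)),int(round(cv)))
      if n==(u0,v0): break
      u0,v0=n
    W[k]=ray('top',cu,cv,22)[:2]
  return W
def rep(W,tag):
  f=lambda a,b:np.linalg.norm(W[a]-W[b]); an=lambda a,b:np.degrees(np.arctan2(*(W[a]-W[b])[::-1]))%180
  print(tag,'corner sides',[round(f(*x),1) for x in(('BL','BR'),('BR','NR'),('NR','NL'),('NL','BL'))],'d1',round(f('BL','NR'),2),'d2',round(f('BR','NL'),2),
   'x-diags',round(f('BLx','NRx')-f('BRx','NLx'),2),'s-diags',round(f('BLs','NRs')-f('BRs','NLs'),2),
   'ang',[round(an(*x),2) for x in(('BL','BR'),('BLx','BRx'),('NL','NR'),('NLx','NRx'),('BL','NL'),('BLs','NLs'),('BR','NR'),('BRs','NRs'))])
if __name__=='__main__':
  for t in sys.argv[1:]: rep(bolts(cv2.imread(f'pics/{t}.png')[:,:,::-1],t),t)
E
python3 m4.py top0 t16 t17
```

```text
top0 corner sides [np.float64(179.3), np.float64(139.7), np.float64(179.7), np.float64(140.1)] d1 230.06 d2 225.09 x-diags 4.1 s-diags 5.54 ang [np.float64(82.45), np.float64(82.72), np.float64(82.58), np.float64(82.45), np.float64(173.71), np.float64(174.1), np.float64(173.9), np.float64(174.49)]
t16 corner sides [np.float64(179.3), np.float64(139.6), np.float64(180.5), np.float64(140.0)] d1 228.23 d2 227.43 x-diags 0.84 s-diags 1.36 ang [np.float64(82.45), np.float64(82.72), np.float64(82.6), np.float64(82.37), np.float64(172.49), np.float64(172.77), np.float64(172.97), np.float64(172.94)]
t17 corner sides [np.float64(179.3), np.float64(139.7), np.float64(179.8), np.float64(140.1)] d1 227.8 d2 227.43 x-diags 0.58 s-diags 1.31 ang [np.float64(82.45), np.float64(82.72), np.float64(82.56), np.float64(82.39), np.float64(172.49), np.float64(172.79), np.float64(172.71), np.float64(172.96)]
```

The bolt pattern (180/140 mm, as it must be) shows 0.21° still left, i.e. d1 − d2 ≈ 0.4–1.3 mm. The gauge says 0.8 mm. Both ask for about 0.4–0.5 mm more, so I'll give one small further push.

Request:
{"api": "move_arm", "payload": {
  "moves": [
    {"linear": [0.0241, 0.0307, 0], "rot": [0, 0, 0], "grip": 0},
    {"linear": [0.0241, 0.0307, 0], "rot": [0, 0, 0], "grip": 0},
    {"linear": [0.0241, 0.0307, 0], "rot": [0, 0, 0], "grip": 0},
    {"linear": [0, 0, 0], "rot": [0, 0, 9.3], "grip": 0},
    {"linear": [0, 0, 0], "rot": [0, 0, 9.3], "grip": 0},
    {"linear": [0, 0, 0.02], "rot": [0, 0, 9.3], "grip": 0},
    {"linear": [0, 0, 0.02], "rot": [0, 0, 9.3], "grip": 0},
    {"linear": [0, 0, 0], "rot": [0, 0, 0], "grip": 0}
  ]
}}

```text
t: 43.25
tcp_pos: [440.3, -10.6, 64.1]
tool_rot: [0.748, 0.663, -0.001, -0.002]
force: [-0.6, 0.5, 0.6]
width: -0.1
```

```bash
python3 -c "
from h import *
goto([442.2,-14,8],82.5)"
```

```text
t 43.25 tcp [440.3 -10.6  64.1] yaw_x 83.09 F [-0.63  0.54  0.57] Ftool [ 0.47 -0.69 -0.57] w -0.1 q6 -0.08 tilt [-0.0041  0.0014]
tool delta mm [-3.2  2.5 56.1] dyaw tool 0.59154371107428
```

Request:
{"api": "move_arm", "payload": {
  "moves": [
    {"linear": [-0.0025, 0.002, 0], "rot": [0, 0, 0.6], "grip": 0},
    {"linear": [0, 0, 0.028], "rot": [0, 0, 0], "grip": 0},
    {"linear": [0, 0, 0.02], "rot": [0, 0, 0], "grip": 0},
    {"linear": [0, 0, 0.009], "rot": [0, 0, 0], "grip": 0},
    {"linear": [0, 0, 0], "rot": [0, 0, 0], "grip": 0}
  ]
}}

```text
t: 43.88
tcp_pos: [443.8, -15.3, 8.9]
tool_rot: [0.753, 0.658, -0.0, -0.0]
force: [-0.6, 0.6, 0.6]
width: -0.2
```

Request:
{"api": "move_arm", "payload": {
  "moves": [
    {"linear": [0.004, 0, 0], "rot": [0, 0, 0], "grip": 0},
    {"linear": [0.004, 0, 0], "rot": [0, 0, 0], "grip": 0},
    {"linear": [0.003, 0, 0], "rot": [0, 0, 0], "grip": 0},
    {"linear": [0.002, 0, 0], "rot": [0, 0, 0], "grip": 0},
    {"linear": [0, 0, 0], "rot": [0, 0, 0], "grip": 0}
  ]
}}

```text
t: 44.5
tcp_pos: [445.4, -2.3, 8.8]
tool_rot: [0.753, 0.658, 0.0, 0.0]
force: [-0.7, 0.3, 1.2]
width: 0.2
```

Request:
{"api": "move_arm", "payload": {
  "moves": [
    {"linear": [0.002, 0, 0], "rot": [0, 0, 0], "grip": 0},
    {"linear": [0.002, 0, 0], "rot": [0, 0, 0], "grip": 0},
    {"linear": [0.001, 0, 0], "rot": [0, 0, 0], "grip": 0},
    {"linear": [0.001, 0, 0], "rot": [0, 0, 0], "grip": 0},
    {"linear": [0.001, 0, 0], "rot": [0, 0, 0], "grip": 0},
    {"linear": [0, 0, 0], "rot": [0, 0, 0], "grip": 0}
  ]
}}

```text
t: 45.25
tcp_pos: [446.1, 3.4, 8.7]
tool_rot: [0.753, 0.658, -0.001, 0.001]
force: [-1.3, -6.8, 0.8]
width: -0.0
```

Request:
{"api": "move_arm", "payload": {
  "moves": [
    {"linear": [0.0008, 0, 0], "rot": [0, 0, 0], "grip": 0},
    {"linear": [0, 0, 0], "rot": [0, 0, 0], "grip": 0}
  ]
}}

```text
t: 45.5
tcp_pos: [446.1, 3.5, 8.7]
tool_rot: [0.753, 0.658, -0.001, 0.001]
force: [-2.6, -9.6, 0.9]
width: -0.1
```

```bash
python3 -c "
from h import *
print(r.observe()['tcp_pos']);st()"
```

```text
[446.13633393   3.51217203   8.70398607]
t 45.5 tcp [446.1   3.5   8.7] yaw_x 82.33 F [-2.62 -9.57  0.94] Ftool [-9.84 -1.32 -0.91] w -0.1 q6 -0.03 tilt [-0.0008 -0.0032]
```

Request:
{"api": "move_arm", "payload": {
  "moves": [
    {"linear": [0.0007, 0, 0], "rot": [0, 0, 0], "grip": 0},
    {"linear": [0, 0, 0], "rot": [0, 0, 0], "grip": 0}
  ]
}}

```text
t: 45.75
tcp_pos: [446.2, 3.6, 8.7]
tool_rot: [0.753, 0.658, -0.002, 0.001]
force: [-2.4, -13.2, -0.3]
width: 0.0
```

```bash
python3 -c "
from h import *
print(r.observe()['tcp_pos'])"
```

```text
[446.19661037   3.62786965   8.72889319]
```

Request:
{"api": "move_arm", "payload": {
  "moves": [
    {"linear": [0.0005, 0, 0], "rot": [0, 0, 0], "grip": 0},
    {"linear": [0, 0, 0], "rot": [0, 0, 0], "grip": 0}
  ]
}}

```text
t: 46.0
tcp_pos: [446.3, 3.9, 8.7]
tool_rot: [0.753, 0.658, -0.002, 0.001]
force: [-2.4, -13.7, 0.0]
width: -0.0
```

```bash
python3 -c "
from h import *
print(r.observe()['tcp_pos'])"
```

```text
[446.25026786   3.94735277   8.71195194]
```

Request:
{"api": "move_arm", "payload": {
  "moves": [
    {"linear": [-0.005, 0, 0], "rot": [0, 0, 0], "grip": 0},
    {"linear": [-0.02, 0, 0], "rot": [0, 0, 0], "grip": 0},
    {"linear": [-0.04, 0, -0.03], "rot": [0, 0, 0], "grip": 0},
    {"linear": [-0.05, 0, -0.03], "rot": [0, 0, 0], "grip": 0},
    {"linear": [-0.03, 0, -0.03], "rot": [0, 0, 0], "grip": 0},
    {"linear": [0, 0, 0], "rot": [0, 0, 0], "grip": 0}
  ]
}}

```text
t: 46.75
tcp_pos: [429.1, -139.8, 101.4]
tool_rot: [0.754, 0.657, 0.001, 0.003]
force: [0.0, 0.1, -1.4]
width: 0.1
```

```bash
python3 m2.py t18 | tail -5; python3 -c "
from h import *
goto([507,138.5,100],120)"; python3 m4.py t16 t17 t18; sed -i "s/for t in(.*): ang/for t in('t17','t18'): ang/" m3.py; python3 m3.py
```

```text
BL,BR,NR,NL [[596.4000244140625, 173.5], [576.0999755859375, 16.100000381469727], [458.0, 31.700000762939453], [477.8999938964844, 189.5]]
sides [158.8, 119.1, 159.1, 119.6] d1 198.1 d2 199.3
shift 0.7049866 0.39669514
line angles [ 82.66 172.47  82.84 172.32]
t 46.8 tcp [ 427.9 -138.    99.6] yaw_x 82.16 F [ 0.05  0.82 -0.46] Ftool [ 0.82 -0.07  0.46] w -0.2 q6 -0.35 tilt [ 0.0026 -0.0006]
t 46.8 tcp [ 427.9 -138.    99.6] yaw_x 82.16 F [ 0.05  0.82 -0.46] Ftool [ 0.82 -0.07  0.46] w -0.2 q6 -0.35 tilt [ 0.0026 -0.0006]
tool delta mm [284.8  40.7  -0.3] dyaw tool -37.844228826951564
t16 corner sides [np.float64(179.3), np.float64(139.6), np.float64(180.5), np.float64(140.0)] d1 228.23 d2 227.43 x-diags 0.84 s-diags 1.36 ang [np.float64(82.45), np.float64(82.72), np.float64(82.6), np.float64(82.37), np.float64(172.49), np.float64(172.77), np.float64(172.97), np.float64(172.94)]
t17 corner sides [np.float64(179.3), np.float64(139.7), np.float64(179.8), np.float64(140.1)] d1 227.8 d2 227.43 x-diags 0.58 s-diags 1.31 ang [np.float64(82.45), np.float64(82.72), np.float64(82.56), np.float64(82.39), np.float64(172.49), np.float64(172.79), np.float64(172.71), np.float64(172.96)]
t18 corner sides [np.float64(179.3), np.float64(139.6), np.float64(180.3), np.float64(140.0)] d1 227.82 d2 227.68 x-diags -0.49 s-diags 0.99 ang [np.float64(82.45), np.float64(82.72), np.float64(82.59), np.float64(82.73), np.float64(172.35), np.float64(172.49), np.float64(172.76), np.float64(172.95)]
t17 [ 82.35 172.99  82.38 172.69] outer R,near,L [(172.71, 0.17), (82.43, 0.22), (172.75, 0.16)]
t18 [ 82.36 172.73  82.38 172.47] outer R,near,L [(172.62, 0.17), (82.38, 0.22), (172.59, 0.17)]
```

The bolt pattern now gives 90.02°, with a mean diagonal difference of about 0.2 mm. Last comes the final re-touch of the tongue.

Request:
{"api": "move_arm", "payload": {
  "moves": [
    {"linear": [0.0475, 0.0068, 0], "rot": [0, 0, 0], "grip": 0},
    {"linear": [0.0475, 0.0068, 0], "rot": [0, 0, 0], "grip": 0},
    {"linear": [0.0475, 0.0068, 0], "rot": [0, 0, 0], "grip": 0},
    {"linear": [0.0475, 0.0068, 0], "rot": [0, 0, 0], "grip": 0},
    {"linear": [0.0475, 0.0068, 0], "rot": [0, 0, 0], "grip": 0},
    {"linear": [0.0475, 0.0068, 0], "rot": [0, 0, 0], "grip": 0},
    {"linear": [0, 0, 0], "rot": [0, 0, -9.4], "grip": 0},
    {"linear": [0, 0, 0], "rot": [0, 0, -9.4], "grip": 0},
    {"linear": [0, 0, 0], "rot": [0, 0, -9.4], "grip": 0},
    {"linear": [0, 0, 0], "rot": [0, 0, -9.4], "grip": 0},
    {"linear": [0, 0, 0], "rot": [0, 0, 0], "grip": 0}
  ]
}}

```text
t: 48.18
tcp_pos: [504.0, 140.9, 96.9]
tool_rot: [0.501, 0.866, -0.001, -0.001]
force: [0.3, -0.0, -0.7]
width: -0.2
```

```bash
python3 -c "
from h import *
goto([507,140,25.5],120)"
```

```text
t 48.175 tcp [504.  140.9  96.9] yaw_x 119.88 F [ 0.34 -0.02 -0.68] Ftool [-0.19  0.29  0.68] w -0.2 q6 -0.4 tilt [-0.0032  0.0001]
tool delta mm [-2.4  2.4 71.4] dyaw tool -0.11658313403017928
```

Request:
{"api": "move_arm", "payload": {
  "moves": [
    {"linear": [-0.0024, 0.002, 0.01], "rot": [0, 0, 0], "grip": 0},
    {"linear": [0, 0, 0.028], "rot": [0, 0, 0], "grip": 0},
    {"linear": [0, 0, 0.022], "rot": [0, 0, 0], "grip": 0},
    {"linear": [0, 0, 0.01], "rot": [0, 0, 0], "grip": 0},
    {"linear": [0, 0, 0], "rot": [0, 0, 0], "grip": 0}
  ]
}}

```text
t: 48.8
tcp_pos: [507.9, 138.6, 27.6]
tool_rot: [0.501, 0.865, -0.001, -0.001]
force: [0.8, -0.2, -0.3]
width: -0.2
```

Request:
{"api": "move_arm", "payload": {
  "moves": [
    {"linear": [0.005, 0, 0], "rot": [0, 0, 0], "grip": 0},
    {"linear": [0.004, 0, 0], "rot": [0, 0, 0], "grip": 0},
    {"linear": [0, 0, 0], "rot": [0, 0, 0], "grip": 0}
  ]
}}

```text
t: 49.18
tcp_pos: [504.5, 146.9, 29.4]
tool_rot: [0.501, 0.866, 0.0, 0.0]
force: [0.7, 0.3, -1.1]
width: -0.2
```

```bash
python3 -c "
from h import *
goto([500.8,152.8,25.5],120)"
```

```text
t 49.175 tcp [504.5 146.9  29.4] yaw_x 119.91 F [ 0.75  0.28 -1.13] Ftool [-0.13  0.79  1.13] w -0.2 q6 -0.39 tilt [0.0011 0.0002]
tool delta mm [ 7.  -0.2  3.9] dyaw tool -0.08699109005357286
```

Request:
{"api": "move_arm", "payload": {
  "moves": [
    {"linear": [0.002, 0, 0.003], "rot": [0, 0, 0], "grip": 0},
    {"linear": [0.002, 0, 0], "rot": [0, 0, 0], "grip": 0},
    {"linear": [0.0015, 0, 0], "rot": [0, 0, 0], "grip": 0},
    {"linear": [0, 0, 0], "rot": [0, 0, 0], "grip": 0}
  ]
}}

```text
t: 49.68
tcp_pos: [501.5, 151.3, 25.7]
tool_rot: [0.501, 0.866, -0.0, -0.0]
force: [-0.2, -0.2, -0.7]
width: -0.1
```

Request:
{"api": "move_arm", "payload": {
  "moves": [
    {"linear": [0.001, 0, 0], "rot": [0, 0, 0], "grip": 0},
    {"linear": [0, 0, 0], "rot": [0, 0, 0], "grip": 0}
  ]
}}

```text
t: 49.92
tcp_pos: [501.0, 152.1, 25.7]
tool_rot: [0.501, 0.866, 0.0, -0.0]
force: [-0.0, -1.0, 0.5]
width: 0.1
```

Request:
{"api": "move_arm", "payload": {
  "moves": [
    {"linear": [0.0008, 0, 0], "rot": [0, 0, 0], "grip": 0},
    {"linear": [0, 0, 0], "rot": [0, 0, 0], "grip": 0}
  ]
}}

```text
t: 50.18
tcp_pos: [500.8, 152.7, 25.7]
tool_rot: [0.501, 0.866, 0.0, 0.0]
force: [0.5, -1.1, -1.1]
width: 0.5
```

Request:
{"api": "move_arm", "payload": {
  "moves": [
    {"linear": [0.0008, 0, 0], "rot": [0, 0, 0], "grip": 0},
    {"linear": [0, 0, 0], "rot": [0, 0, 0], "grip": 0}
  ]
}}

```text
t: 50.42
tcp_pos: [500.7, 152.9, 25.8]
tool_rot: [0.501, 0.866, -0.0, 0.001]
force: [2.5, -5.2, -1.3]
width: 0.1
```

Request:
{"api": "move_arm", "payload": {
  "moves": [
    {"linear": [0.0006, 0.0004, 0], "rot": [0, 0, 0], "grip": 0},
    {"linear": [0, 0, 0], "rot": [0, 0, 0], "grip": 0}
  ]
}}

```text
t: 50.68
tcp_pos: [500.8, 153.0, 25.8]
tool_rot: [0.501, 0.866, -0.001, 0.001]
force: [2.0, -6.8, -1.3]
width: 0.0
```

```bash
python3 -c "
from h import *
o,R=st(); d=o['tcp_pos'][:2]-[533.3,92.8]; print(d@R[:2,0], d@R[:2,1], np.linalg.norm(d))"
```

```text
t 50.675 tcp [500.8 153.   25.8] yaw_x 119.89 F [ 1.98 -6.79 -1.3 ] Ftool [-6.87 -1.67  1.32] w 0.0 q6 -0.37 tilt [ 0.0009 -0.0018]
68.41268183106527 1.8270624415675953 68.4372171588475
```

The tip is seated at 7 N, with travel of 68.4 mm against 68.6 mm expected. Withdrawing for the last check.

Request:
{"api": "move_arm", "payload": {
  "moves": [
    {"linear": [-0.003, -0.0005, 0], "rot": [0, 0, 0], "grip": 0},
    {"linear": [-0.009, -0.001, 0], "rot": [0, 0, 0], "grip": 0},
    {"linear": [0, 0, 0], "rot": [0, 0, 0], "grip": 0},
    {"linear": [0, 0, -0.03], "rot": [0, 0, 0], "grip": 0},
    {"linear": [0, 0, -0.05], "rot": [0, 0, 0], "grip": 0},
    {"linear": [-0.035, -0.045, 0], "rot": [0, 0, 0], "grip": 0},
    {"linear": [-0.035, -0.045, 0], "rot": [0, 0, 0], "grip": 0},
    {"linear": [-0.035, -0.045, 0], "rot": [0, 0, 0], "grip": 0},
    {"linear": [-0.035, -0.045, 0], "rot": [0, 0, 0], "grip": 0},
    {"linear": [-0.035, -0.045, 0], "rot": [0, 0, 0], "grip": 0},
    {"linear": [0, 0, 0], "rot": [0, 0, 0], "grip": 0}
  ]
}}

```text
t: 52.05
tcp_pos: [395.9, -123.8, 106.0]
tool_rot: [0.504, 0.864, -0.0, 0.0]
force: [0.3, 0.8, -0.4]
width: -0.0
```

```bash
python3 m2.py t19 | tail -5; python3 m4.py t18 t19; python3 - <<'E'
import cv2,numpy as np
a=cv2.imread('pics/t19.png'); c=[a[y:y+40,x:x+40] for x,y in((245+62,155+25),(245+5,155+62))]
c=np.hstack([cv2.resize(k,None,fx=9,fy=9,interpolation=cv2.INTER_CUBIC) for k in c]); cv2.imwrite('pics/t19c.png',c)
E
```

```text
BL,BR,NR,NL [[596.2999877929688, 173.60000610351562], [576.2000122070312, 16.0], [458.0, 31.700000762939453], [477.79998779296875, 189.5]]
sides [158.8, 119.2, 159.1, 119.5] d1 198.1 d2 199.4
shift 0.82058716 0.564394
line angles [ 82.74 172.46  82.85 172.34]
t 52.1 tcp [ 396.6 -122.2  105.9] yaw_x 119.61 F [ 0.42 -0.93  0.59] Ftool [-1.02 -0.09 -0.59] w -0.4 q6 -1.01 tilt [0.0005 0.0002]
t18 corner sides [np.float64(179.3), np.float64(139.6), np.float64(180.3), np.float64(140.0)] d1 227.82 d2 227.68 x-diags -0.49 s-diags 0.99 ang [np.float64(82.45), np.float64(82.72), np.float64(82.59), np.float64(82.73), np.float64(172.35), np.float64(172.49), np.float64(172.76), np.float64(172.95)]
t19 corner sides [np.float64(179.3), np.float64(139.7), np.float64(179.7), np.float64(140.0)] d1 227.44 d2 227.67 x-diags -0.69 s-diags 0.85 ang [np.float64(82.45), np.float64(82.72), np.float64(82.54), np.float64(82.71), np.float64(172.35), np.float64(172.51), np.float64(172.52), np.float64(172.87)]
```

View pics/t19c.png

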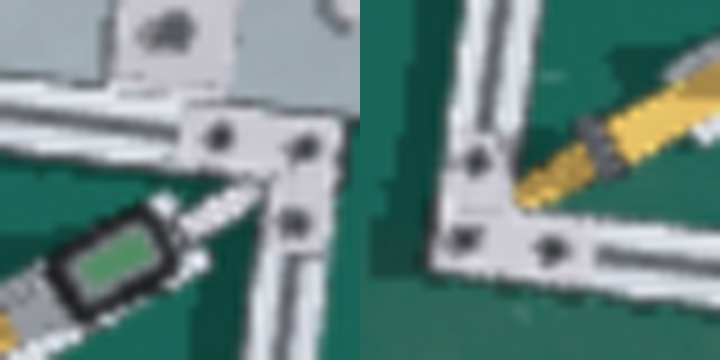

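View pics/t19.png

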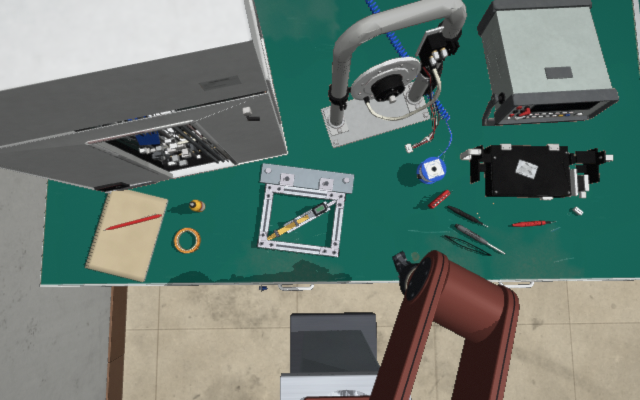

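The butt (left crop, nose at about (255,190)) and the tip (right crop, about (520,200)) are both in their corners. The bystanders are where they were, and the arm is clear. Handing in.

```bash
python3 -c "
from workcell import job
print(job.job_done())"
```

```text
the job is handed in; nothing more can be done
None
```

I gauged both diagonals, racked the frame square, and left the rule spanning the second diagonal. The job was handed in at about 52 s of the 72 s allowed.

- **Gauging:** I gauged back left to near right first, then back right to near left. The butt was home each time and the tongue was slid into the opposite corner with 7–8 N. The first diagonal came out about 4.8 mm longer by tongue travel, and about 4.3 mm longer in the first image.
- **Racking:** I pushed the right end of the near rail about 2.75 mm to the left, then about 0.4 mm more after a re-check. Then I slid the tongue out to touch again.
- **Final squareness:** The last tongue travel was 68.4 mm against 68.6 mm expected for square. Corner-bolt angles give 90.0°, and the bolt diagonals differ by −0.2, −0.7 and +0.9 mm.
- **Final placement:** The last top view shows butt and tip in their corners, the other things on the bench where they were, and the arm clear.

**Disagreements and doubts:**
- The coarser fit to the inside rail edges gives 198.1 and 199.4 mm in the last image, so it has the second diagonal 1.3 mm longer. Its reading shifts by about 1 mm depending on which stretch of rail is fitted, so I trusted the bolts and the gauge.
- Seating the butt for the first diagonal briefly reached about 15 N along the rule, more than I meant.

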